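Prop the block bin's lid and take out the model

ROBOT

A 6-joint arm with a two-finger parallel gripper is mounted at the origin on the work surface. World frame = base frame: x ahead of the robot, y to its left, z up, the work surface at z = 0. Lengths are in m, angles in rad, forces in N, time in s.
With the tool pointing down it reaches from about 0.275 to 0.75 m from the base axis. Payload 10.2 kg.
Tool frame: the origin (TCP) lies midway between the tips of the shut fingers; the grasp point (between the pads) lies 19 mm behind it; z points along the fingers, y is the direction in which the jaws open and shut (so a half turn about z gives the same grasp; the last joint's range is limited). The gripper opens to 88 mm and grips with 3 to 60 N. Pads are 18 mm wide; open, the fingers measure 123 mm over their backs; the gripper's body (75 mm by 187 mm) begins 45 mm behind the grasp point.
Start: joints at [0.937, 0.313, 1.498, -0, 1.331, -0.223], TCP at [0.21, 0.481, 0.239] pointing down, gripper open.
Joint ranges: [-2.94, 2.94], [-0.97, 2.17], [0.19, 2.56], [-1.23, 4.37], [0.02, 3.11], [-2.88, 2.88]. Speed limits (rad/s): [2.39, 2.39, 3.01, 3.14, 3.14, 3.14].

INTERFACE

Orientations are given as a rotation vector (axis times angle).
In Python, from workcell import ctrl gives the robot as it stands.
- The arm moves only by the tool drive_tool, never from a script. Its argument "steps" is a list of rows, each an object of numbers: "tx", "ty", "tz": the shift along the tool's x, y, z as a fraction of full scale; "rx", "ry", "rz": the turn, a rotation vector about the tool's x, y, z as a fraction of full scale; "jaw": the closure in counts, from 0 (fully open) to 255 (shut). A call has 1 to 20 rows; each row is the pose to reach, as a shift and turn from the pose commanded when the call began, along the tool's axes at that moment, turning the shorter way round; what a row does not reach only later rows make up. Full scale, the value 1, is 40 cm for a shift and pi rad for a turn. A row lasts 1/12 s, in which the tool goes at most 41.7 mm and 7.16 degrees, less where a joint would pass 70% of its speed; a pose out of reach is approached as far as the arm can. A call with a number of a shift or a turn outside -1 to 1 is refused whole. A call with a gripper value outside its range is refused whole. The fingers move at their own pace and stop on an object; "force" is the grip in N (left out, the last holds). Time passes only in rows, so rows that repeat a pose let the fingers close. It gives the time, the measured TCP pose, the force and the opening at its end, in the units of the state.
- ctrl.read_state(): the state, without advancing time (a new reading comes with each control period).
- ctrl.capture(name): name is "scene" or "top" or "wrist"; returns the picture (400x640x3 uint8, red, green, blue); there is no depth.
- ctrl.get_calibration(name): a dict with "vertical_fov" (degrees; the focal length in pixels is half the picture's height over the tangent of half this angle, whatever the lens; pixels are square), "cx", "cy" (the principal point, pixels), "dist_coeffs" ([k1, k2, p1, p2, k3] as OpenCV has them; the pictures are not rectified), "world_to_cam" (4x4, takes a point from world to camera coordinates); the wrist camera has in their place "tool_from_camera" (4x4, takes a point from camera to tool coordinates, whose origin is the TCP and whose axes are the flange's). Camera axes: x right, y down, z forward; pixel columns grow to the right and rows downward; lengths in m; the calibration is good to about 2 mm. A picture is of the moment at which its call begins: read the wrist's pose just before it. get_calibration takes no time and is no camera call.
- ctrl.job_done(): hands the job in, once; it reports no verdict.
The state is a dict: "t": time; "joint_positions": joint angles; "qd": joint speeds; "joint_torque": joint torques, N m; "eef_pos": TCP position; "eef_rot": TCP orientation; "wrist_force": force on the tool from outside, world axes, zero at the start; "torque": the same for the moment, N m; "opening": finger opening in m.
Only numpy, scipy, OpenCV 4.12 (cv2) and the standard library are available. Lean on these libraries where they do the work, as an engineer would, in place of code of your own. Each camera call takes 0.05 s, during which the arm holds its last target. There are 200 camera calls.

TASK

Raise the clear lid of the wooden block bin by its overhanging lip until the loose stay hanging at its side swings in over the steel catch, then lower the lid gently, never letting it fall, so that it stands propped on the stay by itself. Then take the triangular wooden block out and set it down, not dropped, on the paper pad, wholly on the sheet and on the same face as it stood. Leave the round block in the bin, the lid propped, and the cup and hand mirror where they are.

Things in the scene. Friction and masses are not known exactly. Their poses are not given: they have to be found in the camera images.
- bin: Fixed plywood bin, 210 (x) x 280 (y) x 130 high, walls 5 thick, with a raised solid inner floor 70 above the table (60 deep inside). Origin: centre of its underside on the table. Its x points from the lip side to the hinge side (roughly to the robot's right, so the lip faces left), its y roughly away from the robot, z up.
- lid (a joint): Hinge angle of the lid: 0 closed and level, grows as the lip rises; hard stop at 1.50 rad, short of upright, so the lid always falls back shut (about 0.25 to 0.5 kg, light free hinge) unless its stay holds it. Propped on the stay it reads about 1.22. The hinge line lies along the bin's y at the top of its hinge-side wall.
- lid_hinge (a point): Centre of the lid's hinge line: in the bin's frame at (105, 0, 130) mm. Fixed.
- lid_edge (a point): Middle of the lid's lower free edge (the lip), 240 from the hinge line; moves with the lid. The lid is a clear panel 8 thick, 280 wide, with a grey rim, and lies on the bin's rim (underside 130 above the table); the lip overhangs the bin's wall by 30 (bin -x), so a fingertip fits under it. No handle.
- stay_foot (a point): Centre of the round cross-pin (10 diameter, 22 long) at the foot of the stay; moves with the stay. About 5 above the seat when it is seated.
- catch_seat (a point): Centre of the seat on the steel catch, a bracket fixed outside the bin's +y wall: in the bin's frame at (60, 160, 130) mm, where the stay's foot comes to stand. A lip 5 high stands 13 from it towards bin -x, with a ramp outside.
- stay: Thin steel bar 10 x 5, 117 long, swinging freely on a pin on the lid's edge away from the robot (bin +y), 130 from the hinge line and 20 outside the lid; hangs straight down by its own weight. As the lid rises its foot rides up the catch's ramp, clears the lip at about 1.3 rad of lid angle and hangs over the seat at 1.38 to 1.5. Origin at its pin; foot at -117 in z.
- catch: The same steel catch, 66 long and 34 wide, fixed to the bin; its origin lies at table height beside the bin, at (0, 160, 0) mm in the bin's frame.
- prism: Loose triangular wooden block (about 30 to 50 g): an isosceles triangle with a 46 base (x) and 40 high (z), 36 long (y) between its two upright triangular ends, which can be gripped. Stands on a rectangular face in the lip-side half of the bin (centre 40 to 55 from the bin's middle), base roughly along the bin's x. Origin: centre of its underside.
- drum: Loose round wooden block, 40 diameter, 40 high, standing beside the triangular one in the bin (either may be the nearer to the robot, centres about 105 apart). Origin: centre of its underside.
- pad: Fixed white paper pad flat on the table, 200 (x) x 160 (y) x 4 thick, to the left of the bin. Origin: centre of its underside.
- cup: Blue pencil cup, open and empty, 72 across and 95 high, to the right of the bin. Origin: centre of its underside.
- mirror: Round hand mirror with white rim, 116 across, 7 thick, handle to 152 from its centre along x, lying on the table at the right. Origin: centre of the underside of its disc.

How it is judged:
On the way:
1. the lid stands propped on its stay, the fingers touching nothing, the triangular block still in the bin (value of joint lid between 1.12 and 1.32 rad and contact force between stay and catch above 0.1 N and x of prism in the frame of bin between -0.105 and 0.105 m and y of prism in the frame of bin between -0.14 and 0.14 m and z of prism in the frame of bin between 0.05 and 0.13 m and contact force between the fingers and anything else below 0.05 N), for 0.3 s.
At the end, for the whole second after the job is handed in: Lid still at 1.12 to 1.32 rad, the stay bearing on the catch; triangular block at rest on the pad on its starting face (0.1 rad), centre within 80 mm along and 62 mm across of the pad's centre; round block in the bin; cup and mirror within 30 mm of their starts (value of joint lid between 1.12 and 1.32 rad and contact force between stay and catch above 0.1 N and velocity of joint lid between -0.05 and 0.05 rad/s and x of prism in the frame of pad between -0.08 and 0.08 m and y of prism in the frame of pad between -0.062 and 0.062 m and z of prism in the frame of pad between -0.002 and 0.01 m and angle between prism's own z axis and vertical below 0.1 rad and linear speed of prism below 0.02 m/s and x of drum in the frame of bin between -0.105 and 0.105 m and y of drum in the frame of bin between -0.14 and 0.14 m and z of drum in the frame of bin between 0.05 and 0.13 m and distance of each of cup, mirror from where it was at the start of the episode below 0.03 m); the robot touches nothing.
It fails at once if the lid is let fall (closing faster than 1.5 rad/s) (velocity of joint lid below -1.5 rad/s).
It fails at once if the triangular block is dropped (falls free faster than 0.6 m/s) (linear speed of prism above 0.6 m/s and contact force between the fingers and prism below 0.05 N).
It fails at once if the round block leaves the bin (not (x of drum in the frame of bin between -0.105 and 0.105 m and y of drum in the frame of bin between -0.14 and 0.14 m and z of drum in the frame of bin between 0.05 and 0.13 m)).
It fails at once if the cup or the mirror is moved by more than 30 mm (distance of any of cup, mirror from where it was at the start of the episode above 0.03 m).
It also fails if it takes over 66 s, if anything falls off the work surface, if the arm or the gripper's body presses on something with over 40 N, if the wrist force passes 120 N, or if a joint passes its speed limit or range.

## Working session

There is one attempt and no reset: what is moved stays moved. The work goes in short steps, Python scripts to look and compute and a tool call to move; the robot and the scene stay as the last step left them, time stands still between calls to the robot, and variables do not carry over. Pictures are saved under pics/ and viewed, about 8 in all and at most 12, crops included, and the job is handed in when it is done.

Besides the shell and the picture viewer there is one more tool, called after "Request:" in YAML: its name, and indented under it one key for each argument. drive_tool: Moves the arm, as the interface text tells. Its arguments: {"type":"object","properties":{"steps":{"type":"array","items":{"type":"object","properties":{"tx":{"type":"number"},"ty":{"type":"number"},"tz":{"type":"number"},"rx":{"type":"number"},"ry":{"type":"number"},"rz":{"type":"number"},"jaw":{"type":"number"}}}},"force":{"type":"number"}},"required":["steps"]}

```bash
mkdir -p pics
python3 - <<'E'
from workcell import ctrl
import cv2,numpy as np
s=ctrl.read_state();print(s)
for n in("scene","top"):
    im=ctrl.capture(n);cv2.imwrite(f"pics/{n}0.png",im[:,:,::-1]);c=ctrl.get_calibration(n);print(n,c)
print(ctrl.get_calibration("wrist"))
a=cv2.imread("pics/scene0.png");b=cv2.imread("pics/top0.png")
E
```

```text
{'t': 0.0, 'joint_positions': array([ 9.36595386e-01,  3.13458431e-01,  1.49842124e+00,  1.40463189e-05,
        1.33101600e+00, -2.23403837e-01]), 'qd': array([-1.30367763e-03,  1.06805908e-03, -6.14950584e-05,  7.43954790e-04,
        5.87746683e-04, -1.72414578e-03]), 'joint_torque': array([ 3.59163678e-03, -4.02241695e+01, -2.52261937e+01,  6.95358426e-02,
        3.53031128e-02, -9.64920150e-05]), 'eef_pos': array([0.20951486, 0.48111519, 0.23816273]), 'eef_rot': array([-6.40642916e-01, -3.07501154e+00,  1.85222489e-03]), 'wrist_force': array([-0.29549686,  0.46776168, -1.25245374]), 'torque': array([-0.00452026,  0.02354129,  0.01478539]), 'opening': 0.08795231621327139}
scene {'vertical_fov': 49.863568534148385, 'cx': 328.4744461899976, 'cy': 195.88281261573462, 'dist_coeffs': array([-0.11169229,  0.        ,  0.        ,  0.        ,  0.        ]), 'world_to_cam': array([[-0.53917384,  0.84219139, -0.00228686,  0.30027962],
       [ 0.72344788,  0.46176024, -0.51322573, -0.36982137],
       [-0.43117831, -0.27837232, -0.85825062,  1.52204231],
       [ 0.        ,  0.        
[... 402 characters left out ...]
1.51167383e-01,  2.85699837e-04, -9.88508139e-01,
         1.46711582e+00],
       [ 0.00000000e+00,  0.00000000e+00,  0.00000000e+00,
         1.00000000e+00]])}
{'vertical_fov': 67.8342726021825, 'cx': 315.36761663917775, 'cy': 200.54482308140496, 'dist_coeffs': array([-0.00926128,  0.        ,  0.        ,  0.        ,  0.        ]), 'tool_from_camera': array([[ 1.27511832e-04, -9.62506511e-01, -2.71258549e-01,
         7.08801604e-02],
       [ 9.99999910e-01,  2.32783257e-04, -3.55909815e-04,
         9.42738860e-05],
       [ 4.05709963e-04, -2.71258479e-01,  9.62506454e-01,
        -1.45334546e-01],
       [ 0.00000000e+00,  0.00000000e+00,  0.00000000e+00,
         1.00000000e+00]])}
```

View pics/top0.png

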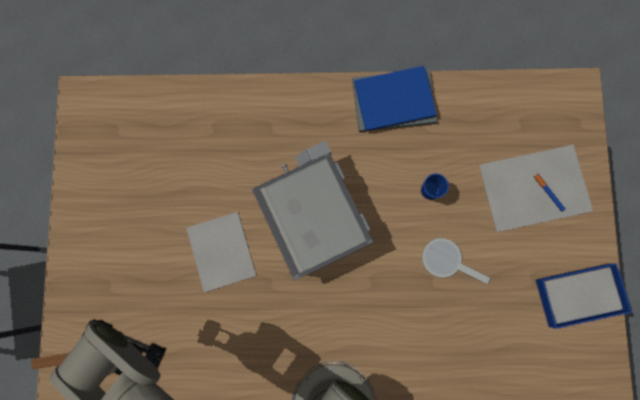

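View pics/scene0.png

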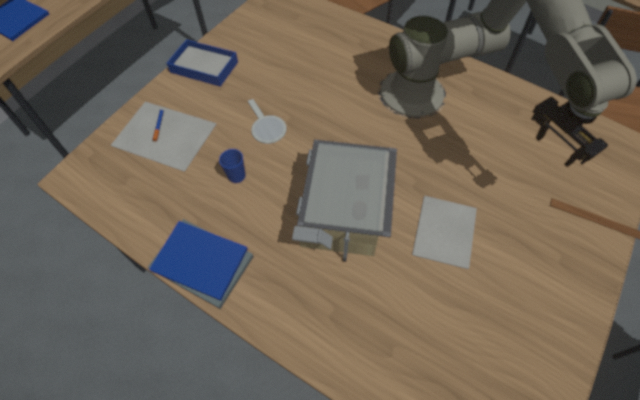

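```bash
cat > h.py <<'E'
import cv2,numpy as np
from workcell import ctrl
from scipy.spatial.transform import Rotation as R
def cal(n):
    c=ctrl.get_calibration(n);f=200/np.tan(np.radians(c['vertical_fov']/2))
    return np.array([[f,0,c['cx']],[0,f,c['cy']],[0,0,1]]),c['dist_coeffs'],c
def pose(n,s=None):
    K,d,c=cal(n)
    if n!='wrist': T=np.linalg.inv(c['world_to_cam'])
    else:
        s=s or ctrl.read_state();W=np.eye(4);W[:3,:3]=R.from_rotvec(s['eef_rot']).as_matrix();W[:3,3]=s['eef_pos'];T=W@c['tool_from_camera']
    return K,d,T
def ray(P,uv,z):
    K,d,T=P
    x=cv2.undistortPoints(np.array(uv,float).reshape(-1,1,2),K,d).reshape(-1,2)
    v=np.c_[x,np.ones(len(x))]@T[:3,:3].T;o=T[:3,3]
    return o+v*((z-o[2])/v[:,2])[:,None]
def proj(P,X):
    K,d,T=P;C=np.linalg.inv(T)
    return cv2.projectPoints(np.array(X,float).reshape(-1,1,3),cv2.Rodrigues(C[:3,:3])[0],C[:3,3],K,d)[0].reshape(-1,2)
E
python3 - <<'E'
from h import *
np.set_printoptions(precision=4,suppress=True)
P=pose('top');S=pose('scene')
L=ray(P,[(254,188),(330,156),(371,240),(297,276)],.138);print(L)
print([np.linalg.norm(L[i]-L[i-1]) for i in range(4)])
print('scene',ray(S,[(390,234),(301,227),(315,142),(396,150)],.138))
im=cv2.imread('pics/top0.png')
hsv=cv2.cvtColor(im,cv2.COLOR_BGR2HSV)
m=((hsv[...,1]<50)&(hsv[...,2]>120)).astype(np.uint8)
n,l,st,ce=cv2.connectedComponentsWithStats(m)
for i in range(1,n):
    if st[i,4]>500:
        c=cv2.findContours((l==i).astype(np.uint8),0,2)[0][0];r=cv2.minAreaRect(c);b=cv2.boxPoints(r);print(st[i],b.round(1).tolist());print(ray(P,b,.004)[:,:2].tolist(), ray(P,[r[0]],.004))
crop=cv2.resize(im[135:300,170:400],None,fx=3.4,fy=3.4,interpolation=cv2.INTER_CUBIC);cv2.imwrite('pics/c1.png',crop)
E
```

```text
[[ 0.6101  0.2113  0.138 ]
 [ 0.698  -0.0008  0.138 ]
 [ 0.4616 -0.1094  0.138 ]
 [ 0.3673  0.0931  0.138 ]]
[np.float64(0.2700278688955666), np.float64(0.22965917177555017), np.float64(0.2601367422551313), np.float64(0.2234151163653893)]
scene [[ 0.6047  0.2154  0.138 ]
 [ 0.7091  0.0148  0.138 ]
 [ 0.4627 -0.1059  0.138 ]
 [ 0.3625  0.1039  0.138 ]]
[ 479  145  114   87 6510] [[478.5, 164.5], [577.7999877929688, 142.8000030517578], [592.5999755859375, 210.8000030517578], [493.29998779296875, 232.5]]
[[0.6955355819560323, -0.45437471557728054], [0.758577764573555, -0.760588389764485], [0.5487356839387565, -0.7864683381451253], [0.48752726834800786, -0.4864534359816746]] [[ 0.6215 -0.6221  0.004 ]]
[ 261  160  103  112 6325] [[260.5, 189.1999969482422], [326.29998779296875, 158.5], [365.0, 241.39999389648438], [299.20001220703125, 272.1000061035156]]
[[0.6286940567599177, 0.21122655442361885], [0.72128143077323, 0.010005774379158179], [0.4661198221032834, -0.10230706918762901], [0.3780756849968121, 0.09498093338224968]] [[0.5467 0.0532 0.004 ]]
[ 187  212   68   80 3615] [[184.5, 226
[... 371 characters left out ...]
 257.3999938964844], [440.6000061035156, 229.89999389648438], [491.0, 278.8999938964844], [464.29998779296875, 306.3999938964844]]
[[0.4166545436950537, -0.2466977864797663], [0.4972105225249507, -0.3298113284397434], [0.3507327735490586, -0.4709284184260699], [0.27256559307813893, -0.3880669896658436]] [[ 0.3835 -0.3593  0.004 ]]
[ 546  269   76   54 2796] [[545.4000244140625, 281.5], [612.0, 266.70001220703125], [621.2999877929688, 308.29998779296875], [554.7000122070312, 323.1000061035156]]
[[0.34163413300829504, -0.6297258505408424], [0.3825524096710141, -0.8275298673807395], [0.2627023637709603, -0.841939540898955], [0.22250019626463613, -0.6466630204115691]] [[ 0.3019 -0.7365  0.004 ]]
```

View pics/c1.png

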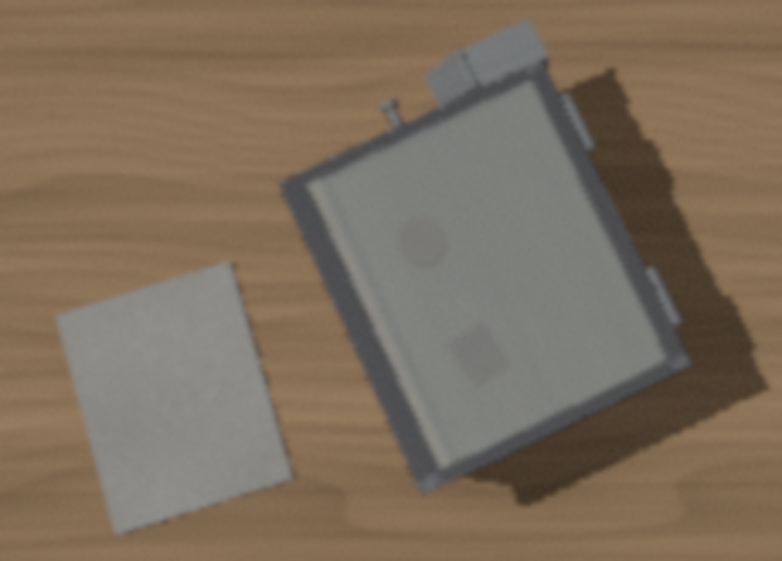

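```bash
cat >> h.py <<'E'
def fit2(model,obs):
    a=np.c_[model]-np.mean(model,0);b=obs-np.mean(obs,0)
    th=np.arctan2((a[:,0]*b[:,1]-a[:,1]*b[:,0]).sum(),(a*b).sum())
    r=np.array([[np.cos(th),-np.sin(th)],[np.sin(th),np.cos(th)]])
    t=np.mean(obs,0)-r@np.mean(model,0);return th,t,obs-(model@r.T+t)
np.set_printoptions(precision=4,suppress=True)
E
python3 - <<'E'
from h import *
P=pose('top');S=pose('scene')
M=np.array([(-.135,.14),(.105,.14),(.105,-.14),(-.135,-.14)])
A=ray(P,[(253.2,189.1),(330.6,155.6),(372.4,242.1),(294.1,279.1)],.138)[:,:2]
B=ray(S,[(391,235),(299,229),(315,141),(397,149)],.138)[:,:2]
for O in(A,B,np.r_[A,B]): print(*fit2(M if len(O)==4 else np.r_[M,M],O))
th,t,_=fit2(np.r_[M,M],np.r_[A,B])
r=R.from_euler('z',th).as_matrix()[:2,:2]
for n,uv,z in(('drum',(294.7,206.5),.11),('prism',(310.9,239.1),.085)):
    X=ray(P,[uv],z)[0,:2];print(n,X,r.T@(X-t))
C=ray(P,[(187.1,227.9),(237.9,212.1),(255.9,275.6),(204.1,291.5)],.004)[:,:2]
print(fit2(np.array([(-.08,.1),(.08,.1),(.08,-.1),(-.08,-.1)]),C))
print('lip mid',t+r@[-.135,0],'binx',r[:,0])
a=np.radians(25);bx=np.r_[r[:,0],0];by=np.r_[r[:,1],0];z=np.cos(a)*bx-np.sin(a)*np.array([0,0,1])
s=ctrl.read_state();R0=R.from_rotvec(s['eef_rot'])
for sg in(1,-1):
    x=sg*by;Rt=R.from_matrix(np.c_[x,np.cross(z,x),z]);print(sg,(R0.inv()*Rt).as_rotvec(),Rt.as_matrix()[:,1])
E
```

```text
-1.1499508127608011 [0.5364 0.036 ] [[-0.002  -0.0029]
 [-0.008   0.0001]
 [ 0.0043  0.0039]
 [ 0.0057 -0.0011]]
-1.1194510821968264 [0.5415 0.0438] [[-0.0028 -0.0075]
 [ 0.0033  0.0033]
 [-0.0016  0.0038]
 [ 0.0011  0.0004]]
-1.134566102733975 [0.539  0.0399] [[-0.0018 -0.0079]
 [-0.0111 -0.0064]
 [-0.0006  0.0013]
 [ 0.0042 -0.0021]
 [-0.003  -0.0026]
 [ 0.0063  0.0098]
 [ 0.0033  0.0065]
 [ 0.0027  0.0015]]
drum [0.5604 0.1005] [-0.0458  0.045 ]
prism [0.4698 0.0565] [-0.0443 -0.0557]
(np.float64(-1.284666672859422), array([0.4422, 0.3269]), array([[-0.0015, -0.0014],
       [-0.0012,  0.0005],
       [ 0.0007,  0.0012],
       [ 0.002 , -0.0003]]))
lip mid [0.4819 0.1623] binx [ 0.4225 -0.9064]
1 [-0.5737 -1.27    1.9956] [ 0.1786 -0.383   0.9063]
-1 [ 1.0619 -0.4797 -0.7517] [-0.1786  0.383  -0.9063]
```

```bash
cat >> h.py <<'E'
TH=-1.1346;BT=np.array([.539,.0399])
rb=R.from_euler('z',TH).as_matrix();bx=rb[:,0];by=rb[:,1];ez=np.array([0,0,1.])
def bw(x,y,z): return rb@np.array([x,y,z])+np.r_[BT,0]
def wb(p): return rb.T@(np.array(p)-np.r_[BT,0])
def Rlid(a,sg=-1):  # tool z along bin x tilted down by a, tool x=sg*bin y
    z=np.cos(a)*bx-np.sin(a)*ez;x=sg*by;return R.from_matrix(np.c_[x,np.cross(z,x),z])
def go(p,Rt,p0=None,R0=None):
    s=ctrl.read_state()
    if p0 is None:p0=s['eef_pos']
    if R0 is None:R0=R.from_rotvec(s['eef_rot'])
    d=R0.inv().apply(np.array(p)-p0)/.4;w=(R0.inv()*Rt).as_rotvec()/np.pi
    print('t',d.round(4),'r',w.round(4),'rows>=',max(np.linalg.norm(d)*.4/.0417,np.linalg.norm(w)*180/7.16).round(1))
E
python3 - <<'E'
from h import *
go(bw(-.235,0,.25),Rlid(np.radians(25)))
go(bw(-.235,0,.25),Rlid(np.radians(60)))
E
```

```text
t [-0.7554 -0.2933 -0.0293] r [ 0.338  -0.1527 -0.2393] rows>= 11.1
t [-0.7554 -0.2933 -0.0293] r [ 0.1562 -0.0708 -0.2632] rows>= 7.9
```

Request:
drive_tool:
  steps:
    - {"tx": -0.755,"ty": -0.293,"tz": -0.03,"rx": 0.156,"ry": -0.071,"rz": -0.263}
    - {"tx": -0.755,"ty": -0.293,"tz": -0.03,"rx": 0.156,"ry": -0.071,"rz": -0.263}
    - {"tx": -0.755,"ty": -0.293,"tz": -0.03,"rx": 0.156,"ry": -0.071,"rz": -0.263}
    - {"tx": -0.755,"ty": -0.293,"tz": -0.03,"rx": 0.156,"ry": -0.071,"rz": -0.263}
    - {"tx": -0.755,"ty": -0.293,"tz": -0.03,"rx": 0.156,"ry": -0.071,"rz": -0.263}
    - {"tx": -0.755,"ty": -0.293,"tz": -0.03,"rx": 0.156,"ry": -0.071,"rz": -0.263}
    - {"tx": -0.755,"ty": -0.293,"tz": -0.03,"rx": 0.156,"ry": -0.071,"rz": -0.263}
    - {"tx": -0.755,"ty": -0.293,"tz": -0.03,"rx": 0.156,"ry": -0.071,"rz": -0.263}
    - {"tx": -0.755,"ty": -0.293,"tz": -0.03,"rx": 0.156,"ry": -0.071,"rz": -0.263}
    - {"tx": -0.755,"ty": -0.293,"tz": -0.03,"rx": 0.156,"ry": -0.071,"rz": -0.263}
    - {"tx": -0.755,"ty": -0.293,"tz": -0.03,"rx": 0.156,"ry": -0.071,"rz": -0.263}
    - {"tx": -0.755,"ty": -0.293,"tz": -0.03,"rx": 0.156,"ry": -0.071,"rz": -0.263}
    - {"tx": -0.755,"ty": -0.293,"tz": -0.03,"rx": 0.156,"ry": -0.071,"rz": -0.263}
    - {"tx": -0.755,"ty": -0.293,"tz": -0.03,"rx": 0.156,"ry": -0.071,"rz": -0.263}

```text
invalid input at $.steps[0]: expected keys tx, ty, tz, rx, ry, rz, jaw
```

Run:
```python
from h import *
s=ctrl.read_state();print(s['joint_positions'],wb(s['eef_pos']))
print(rb.T@R.from_rotvec(s['eef_rot']).as_matrix())
go(bw(-.235,0,.25),Rlid(np.radians(20)))
```

```text
[ 0.9366  0.3134  1.4984  0.      1.331  -0.2234] [-0.5391 -0.1122  0.2382]
[[-0.7493 -0.6622  0.0005]
 [-0.6622  0.7493 -0.001 ]
 [ 0.0003 -0.0011 -1.    ]]
t [-0.7554 -0.2933 -0.0293] r [ 0.3639 -0.1644 -0.2343] rows>= 11.6
```

Request:
drive_tool:
  steps:
    - {"tx": -0.755,"ty": -0.293,"tz": -0.03,"rx": 0.156,"ry": -0.071,"rz": -0.263,"jaw": 168}
    - {"tx": -0.755,"ty": -0.293,"tz": -0.03,"rx": 0.156,"ry": -0.071,"rz": -0.263,"jaw": 168}
    - {"tx": -0.755,"ty": -0.293,"tz": -0.03,"rx": 0.156,"ry": -0.071,"rz": -0.263,"jaw": 168}
    - {"tx": -0.755,"ty": -0.293,"tz": -0.03,"rx": 0.156,"ry": -0.071,"rz": -0.263,"jaw": 168}
    - {"tx": -0.755,"ty": -0.293,"tz": -0.03,"rx": 0.156,"ry": -0.071,"rz": -0.263,"jaw": 168}
    - {"tx": -0.755,"ty": -0.293,"tz": -0.03,"rx": 0.156,"ry": -0.071,"rz": -0.263,"jaw": 168}
    - {"tx": -0.755,"ty": -0.293,"tz": -0.03,"rx": 0.156,"ry": -0.071,"rz": -0.263,"jaw": 168}
    - {"tx": -0.755,"ty": -0.293,"tz": -0.03,"rx": 0.156,"ry": -0.071,"rz": -0.263,"jaw": 168}
    - {"tx": -0.755,"ty": -0.293,"tz": -0.03,"rx": 0.156,"ry": -0.071,"rz": -0.263,"jaw": 168}
    - {"tx": -0.755,"ty": -0.293,"tz": -0.03,"rx": 0.156,"ry": -0.071,"rz": -0.263,"jaw": 168}
    - {"tx": -0.755,"ty": -0.293,"tz": -0.03,"rx": 0.156,"ry": -0.071,"rz": -0.263,"jaw": 168}
    - {"tx": -0.755,"ty": -0.293,"tz": -0.03,"rx": 0.156,"ry": -0.071,"rz": -0.263,"jaw": 168}
    - {"tx": -0.755,"ty": -0.293,"tz": -0.03,"rx": 0.156,"ry": -0.071,"rz": -0.263,"jaw": 168}
    - {"tx": -0.755,"ty": -0.293,"tz": -0.03,"rx": 0.156,"ry": -0.071,"rz": -0.263,"jaw": 168}

```text
t: 1.27
eef_pos: [0.4394, 0.2539, 0.2508]
eef_rot: [-0.633, 2.86, -0.764]
wrist_force: [0.1, -0.0, -0.7]
opening: 0.0301
```

Run:
```python
from h import *
s=ctrl.read_state();print(s['joint_positions'],wb(s['eef_pos']),s['opening'])
print(rb.T@R.from_rotvec(s['eef_rot']).as_matrix())
go(bw(-.235,0,.25),Rlid(np.radians(20)))
go(bw(-.235,0,.2),Rlid(np.radians(20)))
```

```text
[ 0.5374  0.3455  1.5089 -0.5312  1.3734 -1.3397] [-0.236   0.0001  0.2508] 0.03005719892188311
[[ 0.0002 -0.8666  0.499 ]
 [-1.      0.001   0.0022]
 [-0.0024 -0.499  -0.8666]]
t [ 0.0002 -0.0012  0.0031] r [ 0.2226  0.0006 -0.0006] rows>= 5.6
t [0.0005 0.0612 0.1114] r [ 0.2226  0.0006 -0.0006] rows>= 5.6
```

```bash
cat >> h.py <<'E'
def fork(th,a,s=.022,g=.036,y=0):
    E=np.array([.105-.24*np.cos(th),.13+.24*np.sin(th)])
    q=E+s*np.array([np.cos(a),-np.sin(a)])-g/2*np.array([-np.sin(a),-np.cos(a)])
    return bw(q[0],y,q[1]),Rlid(a)
E
python3 - <<'E'
from h import *
for a in(30,):
    a=np.radians(a)
    p,Rt=fork(-.05,a);go(p-.08*bx,Rt);print(wb(p))
    go(p,Rt,p-.08*bx,Rt)
E
```

```text
t [0.001  0.053  0.3394] r [ 0.167   0.0006 -0.0005] rows>= 4.2
[-0.1066 -0.      0.1226]
t [ 0.     -0.1     0.1732] r [0. 0. 0.] rows>= 1.9
```

Request:
drive_tool:
  steps:
    - {"tx": 0,"ty": 0.013,"tz": 0.08,"rx": 0.04,"ry": 0,"rz": 0,"jaw": 151}
    - {"tx": 0,"ty": 0.026,"tz": 0.16,"rx": 0.08,"ry": 0,"rz": 0,"jaw": 151}
    - {"tx": 0,"ty": 0.04,"tz": 0.25,"rx": 0.12,"ry": 0,"rz": 0,"jaw": 151}
    - {"tx": 0,"ty": 0.053,"tz": 0.34,"rx": 0.167,"ry": 0,"rz": 0,"jaw": 151}
    - {"tx": 0,"ty": 0.053,"tz": 0.34,"rx": 0.167,"ry": 0,"rz": 0,"jaw": 151}
    - {"tx": 0,"ty": 0.053,"tz": 0.34,"rx": 0.167,"ry": 0,"rz": 0,"jaw": 151}
    - {"tx": 0,"ty": 0.053,"tz": 0.34,"rx": 0.167,"ry": 0,"rz": 0,"jaw": 151}
    - {"tx": 0,"ty": 0.053,"tz": 0.34,"rx": 0.167,"ry": 0,"rz": 0,"jaw": 151}

```text
t: 1.93
eef_pos: [0.462, 0.2095, 0.126]
eef_rot: [-0.543, 2.486, -1.427]
wrist_force: [-0.4, 0.4, 0.3]
opening: 0.0362
```

Run:
```python
from h import *
s=ctrl.read_state();print(s['joint_positions'],wb(s['eef_pos']),s['opening'],s['wrist_force'])
print(rb.T@R.from_rotvec(s['eef_rot']).as_matrix())
P=pose('wrist');im=ctrl.capture('wrist');cv2.imwrite('pics/w1.png',im[:,:,::-1])
T=ctrl.capture('top');C=ctrl.capture('scene')
cv2.imwrite('pics/c2.png',np.hstack([cv2.resize(T[135:335,180:400],None,fx=1.8,fy=1.8),cv2.resize(C[80:280,280:500],None,fx=1.8,fy=1.8)])[:,:,::-1])
```

```text
[ 0.6138  0.6594  1.6544 -1.0658  1.3384 -0.8308] [-0.1863  0.0018  0.126 ] 0.03619832586560063 [-0.3677  0.4386  0.2943]
[[-0.0008 -0.5025  0.8646]
 [-1.      0.0082  0.0038]
 [-0.009  -0.8645 -0.5025]]
```

View pics/w1.png

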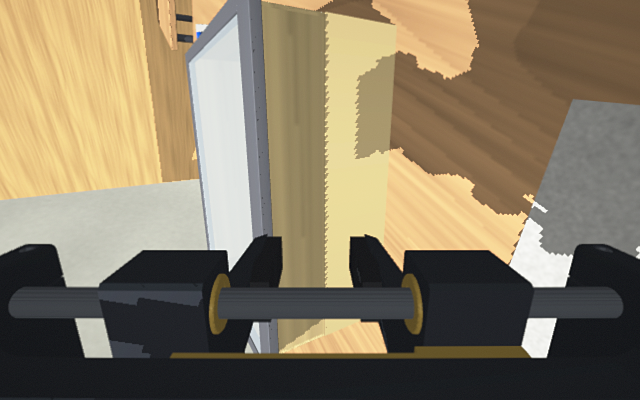

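View pics/c2.png

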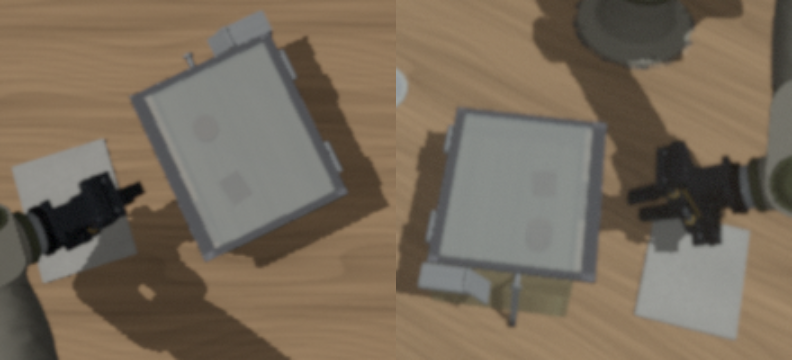

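Run:
```python
from h import *
P=pose('wrist')
for z in(.13,.138):print(z,proj(P,[bw(-.135,y,z) for y in(-.1,-.05,-.02,0,.05,.1,.14)]))
im=cv2.imread('pics/w1.png')
for v in(20,100,180): print(v,im[v,180:290:4].mean(1).round().astype(int).tolist())
p,Rt=fork(-.05,np.radians(30));go(p,Rt)
```

```text
0.13 [[260.9776  61.8122]
 [265.3701 148.7101]
 [267.745  195.0817]
 [269.2307 223.8795]
 [272.6376 289.3235]
 [275.6581 346.6671]
 [277.8349 387.6016]]
0.138 [[247.5483  60.6802]
 [253.0214 149.484 ]
 [255.9751 196.7544]
 [257.8206 226.0674]
 [262.0466 292.5568]
 [265.7858 350.6698]
 [268.4757 392.0679]]
20 [68, 46, 40, 122, 184, 190, 195, 188, 134, 131, 131, 133, 117, 212, 209, 131, 132, 136, 109, 106, 101, 133, 134, 135, 134, 127, 123, 114]
100 [139, 144, 147, 148, 216, 228, 228, 227, 228, 227, 225, 225, 225, 225, 226, 227, 130, 137, 138, 112, 110, 104, 136, 138, 139, 136, 128, 124]
180 [151, 204, 206, 214, 211, 133, 219, 228, 227, 228, 229, 228, 227, 228, 227, 227, 228, 203, 137, 138, 114, 112, 105, 135, 138, 140, 135, 127]
t [ 0.0029 -0.0943  0.1744] r [ 0.0005  0.0009 -0.0021] rows>= 1.9
```

Request:
drive_tool:
  steps:
    - {"tx": 0,"ty": 0,"tz": 0,"rx": 0,"ry": 0,"rz": 0,"jaw": 127}
    - {"tx": 0,"ty": 0,"tz": 0,"rx": 0,"ry": 0,"rz": 0,"jaw": 127}
    - {"tx": 0,"ty": 0,"tz": 0,"rx": 0,"ry": 0,"rz": 0,"jaw": 127}

```text
t: 2.33
eef_pos: [0.461, 0.2085, 0.1228]
eef_rot: [-0.548, 2.487, -1.434]
wrist_force: [-0.5, -0.1, -0.9]
opening: 0.0444
```

Run:
```python
from h import *
s=ctrl.read_state();print(s['joint_positions'],wb(s['eef_pos']),s['opening'],s['wrist_force'])
p,Rt=fork(-.037,np.radians(30),g=.044);print(wb(p));go(p,Rt)
```

```text
[ 0.6137  0.665   1.6575 -1.0677  1.3382 -0.8285] [-0.1858  0.0005  0.1228] 0.0443923497048213 [-0.4546 -0.0868 -0.9491]
[-0.1048  0.      0.1292]
t [ 0.0011 -0.1151  0.1673] r [ 0.      0.0003 -0.0009] rows>= 1.9
```

Request:
drive_tool:
  steps:
    - {"tx": 0,"ty": -0.038,"tz": 0.05,"rx": 0,"ry": 0,"rz": 0,"jaw": 127}
    - {"tx": 0,"ty": -0.076,"tz": 0.11,"rx": 0,"ry": 0,"rz": 0,"jaw": 127}
    - {"tx": 0,"ty": -0.1,"tz": 0.145,"rx": 0,"ry": 0,"rz": 0,"jaw": 127}
    - {"tx": 0.001,"ty": -0.115,"tz": 0.167,"rx": 0,"ry": 0,"rz": 0,"jaw": 127}
    - {"tx": 0.001,"ty": -0.115,"tz": 0.167,"rx": 0,"ry": 0,"rz": 0,"jaw": 127}
    - {"tx": 0.001,"ty": -0.115,"tz": 0.167,"rx": 0,"ry": 0,"rz": 0,"jaw": 127}
    - {"tx": 0.001,"ty": -0.115,"tz": 0.167,"rx": 0,"ry": 0,"rz": 0,"jaw": 127}

```text
t: 2.92
eef_pos: [0.4944, 0.1358, 0.1287]
eef_rot: [-0.55, 2.486, -1.435]
wrist_force: [-0.1, 0.2, 0.2]
opening: 0.044
```

Run:
```python
from h import *
s=ctrl.read_state();print(s['joint_positions'],wb(s['eef_pos']),s['opening'],s['wrist_force'])
im=ctrl.capture('wrist');cv2.imwrite('pics/w2.png',im[:,:,::-1])
print('path from commanded')
p0,R0=fork(-.037,np.radians(30),g=.044)
for t in np.arange(0.05,.76,.1):
    p,Rt=fork(t,np.radians(30)+t*.72,g=.044);print(round(t,2),end=' ');go(p,Rt,p0,R0)
```

```text
[ 0.461   0.6145  1.7363 -1.1674  1.2268 -0.8531] [-0.1057  0.0001  0.1287] 0.04402753817407364 [-0.0617  0.2044  0.219 ]
path from commanded
0.05 t [ 0.     -0.0433 -0.0239] r [-0.0115 -0.      0.    ] rows>= 0.5
0.15 t [ 0.     -0.0938 -0.0448] r [-0.0344  0.      0.    ] rows>= 1.0
0.25 t [ 0.     -0.1462 -0.0606] r [-0.0573  0.     -0.    ] rows>= 1.5
0.35 t [-0.     -0.1999 -0.0708] r [-0.0802  0.     -0.    ] rows>= 2.0
0.45 t [-0.     -0.2545 -0.0756] r [-0.1031  0.     -0.    ] rows>= 2.6
0.55 t [ 0.     -0.3094 -0.0747] r [-0.1261  0.      0.    ] rows>= 3.2
0.65 t [-0.     -0.3639 -0.0682] r [-0.149  0.     0.   ] rows>= 3.7
0.75 t [-0.     -0.4176 -0.0561] r [-0.1719  0.      0.    ] rows>= 4.3
```

View pics/w2.png

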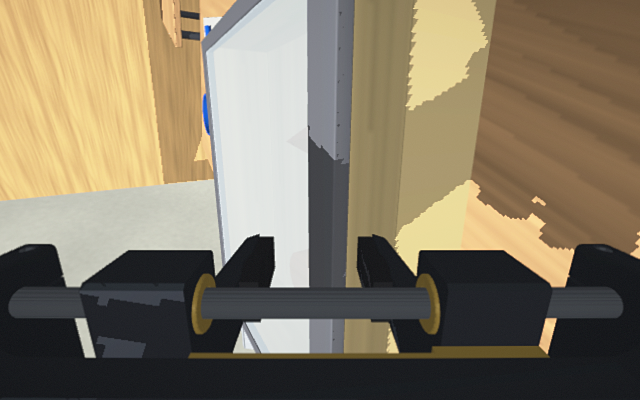

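Request:
drive_tool:
  steps:
    - {"tx": 0,"ty": -0.043,"tz": -0.024,"rx": -0.0115,"ry": 0,"rz": 0,"jaw": 127}
    - {"tx": 0,"ty": -0.068,"tz": -0.034,"rx": -0.023,"ry": 0,"rz": 0,"jaw": 127}
    - {"tx": 0,"ty": -0.094,"tz": -0.045,"rx": -0.034,"ry": 0,"rz": 0,"jaw": 127}
    - {"tx": 0,"ty": -0.12,"tz": -0.053,"rx": -0.046,"ry": 0,"rz": 0,"jaw": 127}
    - {"tx": 0,"ty": -0.146,"tz": -0.061,"rx": -0.057,"ry": 0,"rz": 0,"jaw": 127}
    - {"tx": 0,"ty": -0.173,"tz": -0.066,"rx": -0.069,"ry": 0,"rz": 0,"jaw": 127}
    - {"tx": 0,"ty": -0.2,"tz": -0.071,"rx": -0.08,"ry": 0,"rz": 0,"jaw": 127}
    - {"tx": 0,"ty": -0.227,"tz": -0.0735,"rx": -0.0915,"ry": 0,"rz": 0,"jaw": 127}
    - {"tx": 0,"ty": -0.2545,"tz": -0.0756,"rx": -0.103,"ry": 0,"rz": 0,"jaw": 127}
    - {"tx": 0,"ty": -0.282,"tz": -0.0755,"rx": -0.1145,"ry": 0,"rz": 0,"jaw": 127}
    - {"tx": 0,"ty": -0.309,"tz": -0.0747,"rx": -0.126,"ry": 0,"rz": 0,"jaw": 127}
    - {"tx": 0,"ty": -0.337,"tz": -0.072,"rx": -0.1375,"ry": 0,"rz": 0,"jaw": 127}
    - {"tx": 0,"ty": -0.364,"tz": -0.068,"rx": -0.149,"ry": 0,"rz": 0,"jaw": 127}
    - {"tx": 0,"ty": -0.391,"tz": -0.062,"rx": -0.16,"ry": 0,"rz": 0,"jaw": 127}
    - {"tx": 0,"ty": -0.4176,"tz": -0.056,"rx": -0.172,"ry": 0,"rz": 0,"jaw": 127}
    - {"tx": 0,"ty": -0.4176,"tz": -0.056,"rx": -0.172,"ry": 0,"rz": 0,"jaw": 127}

```text
t: 4.3
eef_pos: [0.5221, 0.0766, 0.2864]
eef_rot: [-0.632, 2.868, -0.74]
wrist_force: [-0.1, 2.7, 0.2]
opening: 0.0443
```

Run:
```python
from h import *
s=ctrl.read_state();print(s['t'],s['joint_positions'],wb(s['eef_pos']),s['opening'],s['wrist_force'])
im=ctrl.capture('scene');cv2.imwrite('pics/s2.png',im[60:320,180:560,::-1].repeat(2,0).repeat(2,1))
p0,R0=fork(.75,np.radians(30)+.75*.72,g=.044)
print(wb(p0))
for t in list(np.arange(0.85,1.36,.1))+[1.38,1.40,1.42,1.44,1.47]:
    p,Rt=fork(t,np.radians(30)+t*.72,g=.044);print(round(t,2),end=' ');go(p,Rt,p0,R0)
```

```text
4.3 [ 0.1428  0.2578  1.5271 -0.5122  1.2381 -1.7207] [-0.0403  0.0002  0.2864] 0.04432480813742127 [-0.0658  2.6935  0.1866]
[-0.0407  0.      0.285 ]
0.85 t [-0.     -0.0538 -0.0118] r [-0.0229 -0.      0.    ] rows>= 0.6
0.95 t [ 0.     -0.1086 -0.0181] r [-0.0458  0.      0.    ] rows>= 1.2
1.05 t [ 0.     -0.1639 -0.0187] r [-0.0688 -0.      0.    ] rows>= 1.7
1.15 t [ 0.     -0.219  -0.0137] r [-0.0917  0.      0.    ] rows>= 2.3
1.25 t [ 0.     -0.2734 -0.003 ] r [-0.1146 -0.      0.    ] rows>= 2.9
1.35 t [-0.     -0.3265  0.0132] r [-0.1375 -0.      0.    ] rows>= 3.5
1.38 t [ 0.     -0.3421  0.0191] r [-0.1444 -0.      0.    ] rows>= 3.6
1.4 t [ 0.     -0.3524  0.0233] r [-0.149 -0.     0.   ] rows>= 3.7
1.42 t [ 0.     -0.3626  0.0277] r [-0.1536 -0.      0.    ] rows>= 3.9
1.44 t [ 0.     -0.3728  0.0323] r [-0.1581  0.      0.    ] rows>= 4.0
1.47 t [-0.     -0.3878  0.0396] r [-0.165 -0.    -0.   ] rows>= 4.1
```

View pics/s2.png

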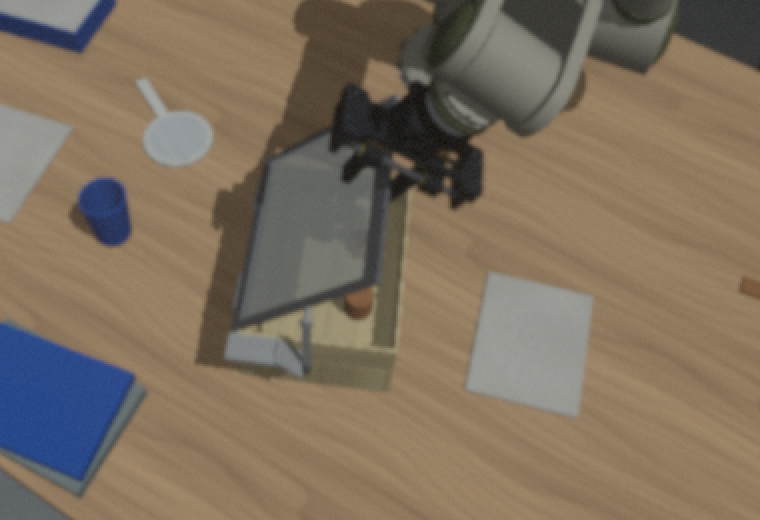

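Request:
drive_tool:
  steps:
    - {"tx": 0,"ty": -0.027,"tz": -0.006,"rx": -0.0115,"ry": 0,"rz": 0,"jaw": 127}
    - {"tx": 0,"ty": -0.054,"tz": -0.012,"rx": -0.023,"ry": 0,"rz": 0,"jaw": 127}
    - {"tx": 0,"ty": -0.081,"tz": -0.015,"rx": -0.034,"ry": 0,"rz": 0,"jaw": 127}
    - {"tx": 0,"ty": -0.109,"tz": -0.018,"rx": -0.046,"ry": 0,"rz": 0,"jaw": 127}
    - {"tx": 0,"ty": -0.136,"tz": -0.0185,"rx": -0.057,"ry": 0,"rz": 0,"jaw": 127}
    - {"tx": 0,"ty": -0.164,"tz": -0.0187,"rx": -0.069,"ry": 0,"rz": 0,"jaw": 127}
    - {"tx": 0,"ty": -0.191,"tz": -0.016,"rx": -0.08,"ry": 0,"rz": 0,"jaw": 127}
    - {"tx": 0,"ty": -0.219,"tz": -0.0137,"rx": -0.092,"ry": 0,"rz": 0,"jaw": 127}
    - {"tx": 0,"ty": -0.246,"tz": -0.008,"rx": -0.103,"ry": 0,"rz": 0,"jaw": 127}
    - {"tx": 0,"ty": -0.273,"tz": -0.003,"rx": -0.115,"ry": 0,"rz": 0,"jaw": 127}
    - {"tx": 0,"ty": -0.3,"tz": 0.005,"rx": -0.126,"ry": 0,"rz": 0,"jaw": 127}
    - {"tx": 0,"ty": -0.3265,"tz": 0.013,"rx": -0.1375,"ry": 0,"rz": 0,"jaw": 127}
    - {"tx": 0,"ty": -0.342,"tz": 0.019,"rx": -0.144,"ry": 0,"rz": 0,"jaw": 127}
    - {"tx": 0,"ty": -0.352,"tz": 0.023,"rx": -0.149,"ry": 0,"rz": 0,"jaw": 127}
    - {"tx": 0,"ty": -0.3626,"tz": 0.0277,"rx": -0.1536,"ry": 0,"rz": 0,"jaw": 127}
    - {"tx": 0,"ty": -0.373,"tz": 0.032,"rx": -0.158,"ry": 0,"rz": 0,"jaw": 127}
    - {"tx": 0,"ty": -0.373,"tz": 0.032,"rx": -0.158,"ry": 0,"rz": 0,"jaw": 127}
    - {"tx": 0,"ty": -0.373,"tz": 0.032,"rx": -0.158,"ry": 0,"rz": 0,"jaw": 127}
    - {"tx": 0,"ty": -0.373,"tz": 0.032,"rx": -0.158,"ry": 0,"rz": 0,"jaw": 127}
    - {"tx": 0,"ty": -0.373,"tz": 0.032,"rx": -0.158,"ry": 0,"rz": 0,"jaw": 127}

```text
t: 6.02
eef_pos: [0.5789, -0.0467, 0.346]
eef_rot: [-0.679, 3.063, -0.016]
wrist_force: [0.7, 0.0, -0.7]
opening: 0.0444
```

Run:
```python
from h import *
s=ctrl.read_state();print(s['t'],s['joint_positions'],wb(s['eef_pos']),s['opening'],s['wrist_force'])
im=ctrl.capture('scene');t=ctrl.capture('top')
cv2.imwrite('pics/s3.png',np.hstack([cv2.resize(im[130:280,260:430],None,fx=2.3,fy=2.3,interpolation=2),cv2.resize(t[120:270,250:420],None,fx=2.3,fy=2.3,interpolation=2)])[:,:,::-1])
p0,R0=fork(1.44,np.radians(30)+1.44*.72,g=.044);print(wb(p0))
for t in np.arange(1.40,1.14,-.04):
    p,Rt=fork(t,np.radians(30)+1.44*.72,g=.044);print(round(t,2),end=' ');go(p,Rt,p0,R0)
```

```text
6.0167 [-0.2791  0.3927  1.1128 -0.0069  1.6274 -2.2866] [ 0.0953 -0.0005  0.346 ] 0.04439230089378261 [ 0.706   0.0336 -0.6636]
[ 0.0959 -0.      0.3462]
1.4 t [0.     0.0238 0.0034] r [0. 0. 0.] rows>= 0.2
1.36 t [-0.      0.0474  0.0077] r [0. 0. 0.] rows>= 0.5
1.32 t [-0.      0.0708  0.0129] r [0. 0. 0.] rows>= 0.7
1.28 t [-0.      0.094   0.0191] r [0. 0. 0.] rows>= 0.9
1.24 t [-0.      0.1169  0.0262] r [0. 0. 0.] rows>= 1.1
1.2 t [-0.      0.1395  0.0342] r [0. 0. 0.] rows>= 1.4
1.16 t [0.     0.1618 0.0431] r [0. 0. 0.] rows>= 1.6
```

View pics/s3.png

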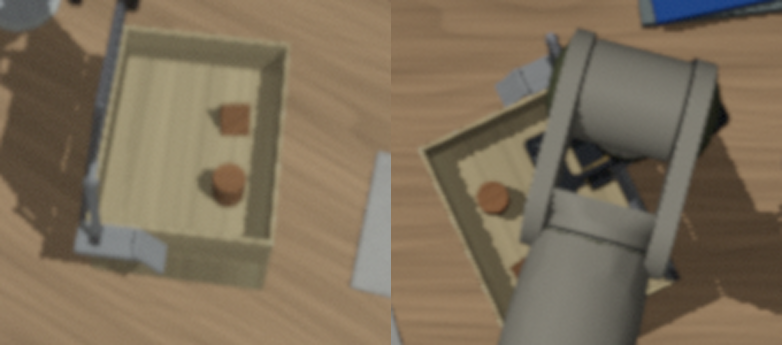

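Request:
drive_tool:
  steps:
    - {"tx": 0,"ty": 0.012,"tz": 0.0015,"rx": 0,"ry": 0,"rz": 0,"jaw": 127}
    - {"tx": 0,"ty": 0.024,"tz": 0.0034,"rx": 0,"ry": 0,"rz": 0,"jaw": 127}
    - {"tx": 0,"ty": 0.036,"tz": 0.0055,"rx": 0,"ry": 0,"rz": 0,"jaw": 127}
    - {"tx": 0,"ty": 0.047,"tz": 0.0077,"rx": 0,"ry": 0,"rz": 0,"jaw": 127}
    - {"tx": 0,"ty": 0.059,"tz": 0.01,"rx": 0,"ry": 0,"rz": 0,"jaw": 127}
    - {"tx": 0,"ty": 0.071,"tz": 0.013,"rx": 0,"ry": 0,"rz": 0,"jaw": 127}
    - {"tx": 0,"ty": 0.082,"tz": 0.016,"rx": 0,"ry": 0,"rz": 0,"jaw": 127}
    - {"tx": 0,"ty": 0.094,"tz": 0.019,"rx": 0,"ry": 0,"rz": 0,"jaw": 127}
    - {"tx": 0,"ty": 0.1,"tz": 0.021,"rx": 0,"ry": 0,"rz": 0,"jaw": 127}
    - {"tx": 0,"ty": 0.106,"tz": 0.0225,"rx": 0,"ry": 0,"rz": 0,"jaw": 127}
    - {"tx": 0,"ty": 0.112,"tz": 0.0245,"rx": 0,"ry": 0,"rz": 0,"jaw": 127}
    - {"tx": 0,"ty": 0.117,"tz": 0.026,"rx": 0,"ry": 0,"rz": 0,"jaw": 127}
    - {"tx": 0,"ty": 0.128,"tz": 0.03,"rx": 0,"ry": 0,"rz": 0,"jaw": 127}
    - {"tx": 0,"ty": 0.14,"tz": 0.034,"rx": 0,"ry": 0,"rz": 0,"jaw": 127}
    - {"tx": 0,"ty": 0.151,"tz": 0.038,"rx": 0,"ry": 0,"rz": 0,"jaw": 127}
    - {"tx": 0,"ty": 0.162,"tz": 0.043,"rx": 0,"ry": 0,"rz": 0,"jaw": 127}
    - {"tx": 0,"ty": 0.162,"tz": 0.043,"rx": 0,"ry": 0,"rz": 0,"jaw": 127}
    - {"tx": 0,"ty": 0.162,"tz": 0.043,"rx": 0,"ry": 0,"rz": 0,"jaw": 127}
    - {"tx": 0,"ty": 0.162,"tz": 0.043,"rx": 0,"ry": 0,"rz": 0,"jaw": 127}

```text
t: 7.7
eef_pos: [0.5518, 0.0114, 0.3281]
eef_rot: [-0.678, 3.063, -0.016]
wrist_force: [-0.3, 1.0, -0.5]
opening: 0.044
```

Run:
```python
from h import *
s=ctrl.read_state();print(s['t'],wb(s['eef_pos']),s['opening'],s['wrist_force'])
im=ctrl.capture('scene');w=ctrl.capture('wrist')
cv2.imwrite('pics/s4.png',np.hstack([cv2.resize(im[90:280,240:430],(400,400),interpolation=2),cv2.resize(w[:,120:520],(400,400))])[:,:,::-1])
P=pose('scene')
for t in(1.16,1.22,1.3):
  print(t,(proj(P,[bw(.105-.24*np.cos(t),y,.13+.24*np.sin(t)) for y in(-.14,.14)])-[240,90])*400/190)
```

```text
7.7 [ 0.0313 -0.0005  0.3281] 0.043998254056127735 [-0.2881  0.9574 -0.5089]
1.16 [[230.7923  -0.8454]
 [201.0202 199.9332]]
1.22 [[219.5458  -5.2483]
 [187.794  195.5771]]
1.3 [[204.0286 -10.3954]
 [169.5643 190.3591]]
```

View pics/s4.png

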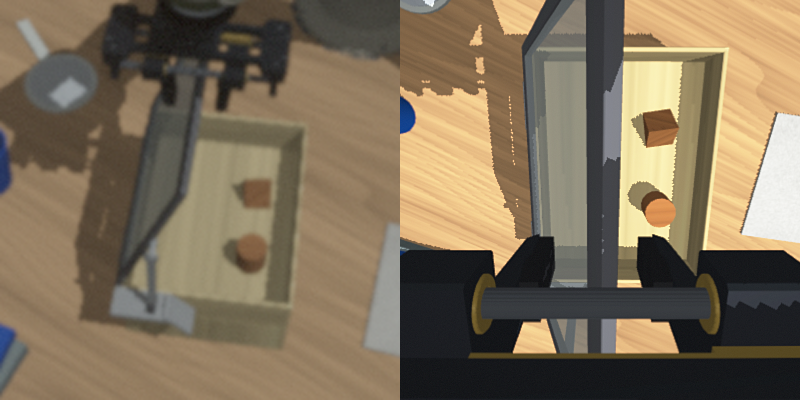

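Request:
drive_tool:
  steps:
    - {"tx": 0,"ty": 0,"tz": -0.02,"rx": 0,"ry": 0,"rz": 0,"jaw": 127}
    - {"tx": 0,"ty": 0,"tz": -0.05,"rx": 0,"ry": 0,"rz": 0,"jaw": 127}
    - {"tx": 0,"ty": 0,"tz": -0.09,"rx": 0,"ry": 0,"rz": 0,"jaw": 127}
    - {"tx": 0,"ty": 0,"tz": -0.13,"rx": 0,"ry": 0,"rz": 0,"jaw": 127}
    - {"tx": 0,"ty": 0,"tz": -0.16,"rx": 0,"ry": 0,"rz": 0,"jaw": 127}
    - {"tx": 0,"ty": 0,"tz": -0.16,"rx": 0,"ry": 0,"rz": 0,"jaw": 127}
    - {"tx": 0,"ty": 0,"tz": -0.16,"rx": 0,"ry": 0,"rz": 0,"jaw": 127}
    - {"tx": 0,"ty": 0,"tz": -0.16,"rx": 0,"ry": 0,"rz": 0,"jaw": 127}
    - {"tx": 0,"ty": 0,"tz": -0.16,"rx": 0,"ry": 0,"rz": 0,"jaw": 127}
    - {"tx": 0,"ty": 0,"tz": -0.16,"rx": 0,"ry": 0,"rz": 0,"jaw": 127}
    - {"tx": 0,"ty": 0,"tz": -0.16,"rx": 0,"ry": 0,"rz": 0,"jaw": 127}
    - {"tx": 0,"ty": 0,"tz": -0.16,"rx": 0,"ry": 0,"rz": 0,"jaw": 127}

```text
t: 8.8
eef_pos: [0.5513, 0.012, 0.3918]
eef_rot: [-0.678, 3.063, -0.016]
wrist_force: [-0.4, 0.2, -1.1]
opening: 0.0443
```

```bash
cat >> h.py <<'E'
def Rg(yaw=0,tilt=np.radians(8)): # tool x=-bin x (turned by yaw about z), tilt: tips toward +bin x
    B=np.c_[-bx,by,-ez]   # x=-bx, y = z cross x = -ez x -bx = by
    return R.from_euler('z',yaw)*R.from_rotvec(by*(-tilt))*R.from_matrix(B)
E
python3 - <<'E'
from h import *
s=ctrl.read_state();print(s['t'],s['joint_positions'],wb(s['eef_pos']),s['wrist_force'])
print(rb.T@Rg().as_matrix())
P=pose('wrist');w=ctrl.capture('wrist');cv2.imwrite('pics/w3.png',w[:,:,::-1])
h=cv2.cvtColor(w,cv2.COLOR_RGB2HSV);print(h[128,380],w[128,380])
print('move back:');p=bw(-.08,-.05,s['eef_pos'][2]);go(p,R.from_rotvec(s['eef_rot']))
go(p,Rg())
S=pose('scene');im=ctrl.capture('scene');cv2.imwrite('pics/s5.png',im[:,:,::-1])
E
```

```text
8.8 [-0.1872  0.3217  1.0963 -0.0076  1.7161 -2.195 ] [ 0.0305 -0.0006  0.3918] [-0.4033  0.187  -1.0835]
[[-0.9903  0.      0.1392]
 [ 0.      1.      0.    ]
 [-0.1392  0.     -0.9903]]
[ 14 158 166] [166 110  63]
move back:
t [ 0.1235  0.2761 -0.003 ] r [ 0.  0. -0.] rows>= 2.9
t [ 0.1235  0.2761 -0.003 ] r [ 0.0327 -0.0319  0.4991] rows>= 12.6
```

Request:
drive_tool:
  steps:
    - {"tx": 0.062,"ty": 0.138,"tz": 0,"rx": 0,"ry": 0,"rz": 0,"jaw": 81}
    - {"tx": 0.1235,"ty": 0.276,"tz": -0.003,"rx": 0,"ry": 0,"rz": 0,"jaw": 81}
    - {"tx": 0.1235,"ty": 0.276,"tz": -0.003,"rx": 0.033,"ry": -0.032,"rz": 0.499,"jaw": 81}
    - {"tx": 0.1235,"ty": 0.276,"tz": -0.003,"rx": 0.033,"ry": -0.032,"rz": 0.499,"jaw": 81}
    - {"tx": 0.1235,"ty": 0.276,"tz": -0.003,"rx": 0.033,"ry": -0.032,"rz": 0.499,"jaw": 81}
    - {"tx": 0.1235,"ty": 0.276,"tz": -0.003,"rx": 0.033,"ry": -0.032,"rz": 0.499,"jaw": 81}
    - {"tx": 0.1235,"ty": 0.276,"tz": -0.003,"rx": 0.033,"ry": -0.032,"rz": 0.499,"jaw": 81}
    - {"tx": 0.1235,"ty": 0.276,"tz": -0.003,"rx": 0.033,"ry": -0.032,"rz": 0.499,"jaw": 81}
    - {"tx": 0.1235,"ty": 0.276,"tz": -0.003,"rx": 0.033,"ry": -0.032,"rz": 0.499,"jaw": 81}
    - {"tx": 0.1235,"ty": 0.276,"tz": -0.003,"rx": 0.033,"ry": -0.032,"rz": 0.499,"jaw": 81}
    - {"tx": 0.1235,"ty": 0.276,"tz": -0.003,"rx": 0.033,"ry": -0.032,"rz": 0.499,"jaw": 81}
    - {"tx": 0.1235,"ty": 0.276,"tz": -0.003,"rx": 0.033,"ry": -0.032,"rz": 0.499,"jaw": 81}
    - {"tx": 0.1235,"ty": 0.276,"tz": -0.003,"rx": 0.033,"ry": -0.032,"rz": 0.499,"jaw": 81}
    - {"tx": 0.1235,"ty": 0.276,"tz": -0.003,"rx": 0.033,"ry": -0.032,"rz": 0.499,"jaw": 81}
    - {"tx": 0.1235,"ty": 0.276,"tz": -0.003,"rx": 0.033,"ry": -0.032,"rz": 0.499,"jaw": 81}
    - {"tx": 0.1235,"ty": 0.276,"tz": -0.003,"rx": 0.033,"ry": -0.032,"rz": 0.499,"jaw": 81}
    - {"tx": 0.1235,"ty": 0.276,"tz": -0.003,"rx": 0.033,"ry": -0.032,"rz": 0.499,"jaw": 81}
    - {"tx": 0.1235,"ty": 0.276,"tz": -0.003,"rx": 0.033,"ry": -0.032,"rz": 0.499,"jaw": 81}
    - {"tx": 0.1235,"ty": 0.276,"tz": -0.003,"rx": 0.033,"ry": -0.032,"rz": 0.499,"jaw": 81}

```text
t: 10.48
eef_pos: [0.4599, 0.0912, 0.392]
eef_rot: [1.621, 2.549, -0.114]
wrist_force: [-0.3, 0.0, 0.5]
opening: 0.0602
```

Run:
```python
from h import *
s=ctrl.read_state();print(s['t'],s['joint_positions'],wb(s['eef_pos']),s['wrist_force'])
print(rb.T@R.from_rotvec(s['eef_rot']).as_matrix())
P=pose('wrist');w=ctrl.capture('wrist');im=ctrl.capture('scene')
X=np.vstack([w,cv2.resize(im[80:280,200:520],(640,400))]);cv2.imwrite('pics/w4.png',cv2.resize(X,(480,600))[:,:,::-1])
cv2.imwrite('pics/w4f.png',w[:,:,::-1])
h=cv2.cvtColor(w,cv2.COLOR_RGB2HSV);m=((h[...,0]<19)&(h[...,1]>135)&(h[...,2]>90)).astype(np.uint8)
n,l,st,ce=cv2.connectedComponentsWithStats(m)
for i in range(1,n):
    if st[i,4]>300: print(st[i],ce[i],'bin',wb(ray(P,[ce[i]],.085)[0]))
```

```text
10.4833 [ 0.0143  0.1084  1.3652 -0.1284  1.6096 -0.4323] [-0.0799 -0.05    0.392 ] [-0.2965  0.0334  0.5004]
[[-0.9901 -0.0017  0.1403]
 [-0.0017  1.      0.0001]
 [-0.1403 -0.0001 -0.9901]]
[298 142  30  31 644] [313.3929 155.8168] bin [-0.0499 -0.0539  0.085 ]
[370 142  28  31 655] [382.8885 157.684 ] bin [-0.0472  0.052   0.085 ]
```

View pics/w4.png

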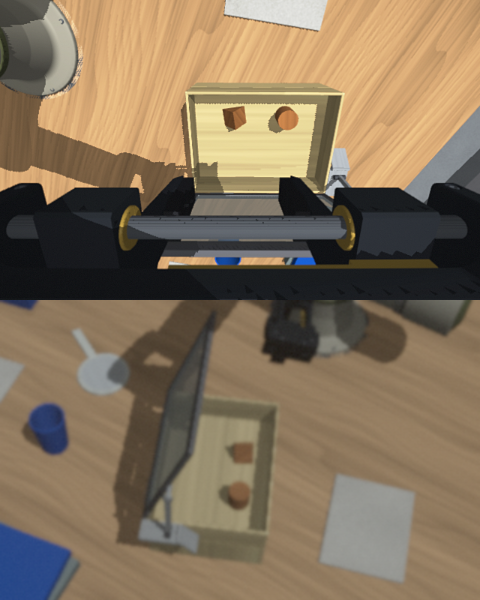

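Run:
```python
from h import *
go(bw(-.072,-.054,.235),Rg())
```

```text
t [ 0.0355 -0.01    0.3913] r [0.     0.0004 0.0003] rows>= 3.8
```

Request:
drive_tool:
  steps:
    - {"tx": 0.009,"ty": -0.002,"tz": 0.09,"rx": 0,"ry": 0,"rz": 0,"jaw": 81}
    - {"tx": 0.018,"ty": -0.005,"tz": 0.19,"rx": 0,"ry": 0,"rz": 0,"jaw": 81}
    - {"tx": 0.027,"ty": -0.0075,"tz": 0.29,"rx": 0,"ry": 0,"rz": 0,"jaw": 81}
    - {"tx": 0.0355,"ty": -0.01,"tz": 0.39,"rx": 0,"ry": 0,"rz": 0,"jaw": 81}
    - {"tx": 0.0355,"ty": -0.01,"tz": 0.39,"rx": 0,"ry": 0,"rz": 0,"jaw": 81}
    - {"tx": 0.0355,"ty": -0.01,"tz": 0.39,"rx": 0,"ry": 0,"rz": 0,"jaw": 81}
    - {"tx": 0.0355,"ty": -0.01,"tz": 0.39,"rx": 0,"ry": 0,"rz": 0,"jaw": 81}

```text
t: 11.17
eef_pos: [0.4608, 0.0825, 0.238]
eef_rot: [1.621, 2.545, -0.112]
wrist_force: [0.3, 0.3, 0.8]
opening: 0.06
```

Run:
```python
from h import *
s=ctrl.read_state();print(s['t'],s['joint_positions'],wb(s['eef_pos']),s['wrist_force'])
P=pose('wrist',s);w=ctrl.capture('wrist')
cv2.imwrite('pics/w5.png',w[:,:,::-1])
h=cv2.cvtColor(w,cv2.COLOR_RGB2HSV);m=((h[...,0]<19)&(h[...,1]>130)&(h[...,2]>80)).astype(np.uint8)
n,l,st,ce=cv2.connectedComponentsWithStats(m)
for i in range(1,n):
    if st[i,4]>600:
        c=cv2.findContours((l==i).astype(np.uint8),0,1)[0][0];hu=cv2.approxPolyDP(c,4,True).reshape(-1,2)
        print(st[i],ce[i]);print(hu.tolist())
        print(np.array([wb(x) for x in ray(P,hu,.07)]))
cv2.imwrite('pics/w5c.png',cv2.resize(w[60:330,200:460],None,fx=2.2,fy=2.2)[:,:,::-1])
```

```text
11.1667 [-0.0051  0.1708  1.6884 -0.1355  1.2214 -0.3989] [-0.0717 -0.0529  0.238 ] [0.2738 0.2672 0.8003]
[ 290  166   46   48 1569] [313.6093 187.2543]
[[331, 166], [290, 172], [296, 201], [314, 213], [335, 196]]
[[-0.0683 -0.0367  0.07  ]
 [-0.0617 -0.0802  0.07  ]
 [-0.0279 -0.0747  0.07  ]
 [-0.013  -0.0547  0.07  ]
 [-0.0339 -0.0315  0.07  ]]
[ 397  166   45   49 1589] [418.1498 190.3896]
[[400, 169], [403, 207], [421, 214], [436, 206], [439, 185], [419, 167]]
[[-0.065   0.0367  0.07  ]
 [-0.0204  0.0452  0.07  ]
 [-0.0116  0.0668  0.07  ]
 [-0.0216  0.0822  0.07  ]
 [-0.0469  0.0813  0.07  ]
 [-0.0673  0.0566  0.07  ]]
```

View pics/w5c.png

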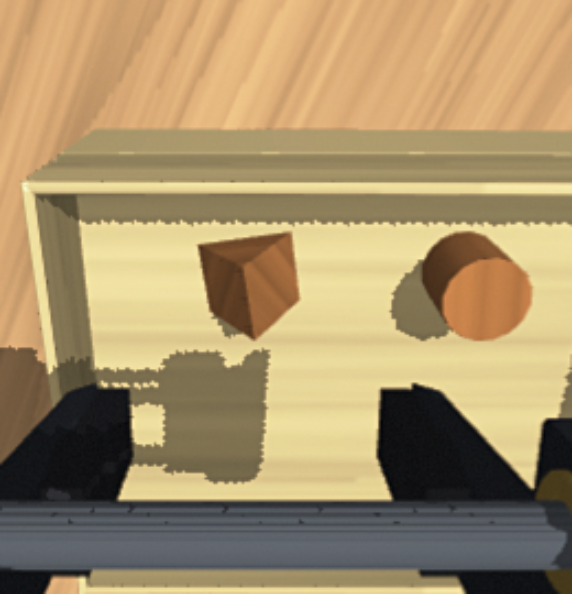

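Run:
```python
from h import *
# prism check
s=ctrl.read_state();P=pose('wrist',s)
q=lambda pts:[(u/2.2+200,v/2.2+60) for u,v in pts]
print('base',np.array([wb(x) for x in ray(P,q([(198,245),(292,232),(299,300),(213,312)]),.07)]))
print('ridge',np.array([wb(x) for x in ray(P,q([(243,264),(253,340)]),.11)]))
# gripper silhouette from s5 (tool at bin (.0305,-.0006,.3918), tool y=-bx, x=-by)
im=cv2.imread('pics/s5.png');S=pose('scene');T=S[2];print('cam bin',wb(T[:3,3]))
tcp=bw(.0305,-.0006,.3918);Rt=R.from_rotvec([-.678,3.063,-.016])
g=im.max(2)
for xs in(-.0375,):
  ys=np.arange(-.13,.131,.01)
  for z in np.arange(.0,-.27,-.015):
    uv=proj(S,[tcp+Rt.apply([xs,y,z]) for y in ys]).round().astype(int)
    print(f'{z:.3f}',' '.join(f'{g[v,u]:3d}' if 0<=v<400 and 0<=u<640 else ' --' for u,v in uv))
```

```text
base [[-0.0622 -0.0799  0.07  ]
 [-0.0688 -0.0346  0.07  ]
 [-0.0332 -0.0302  0.07  ]
 [-0.0267 -0.0735  0.07  ]]
ridge [[-0.067  -0.0576  0.11  ]
 [-0.0309 -0.0534  0.11  ]]
cam bin [-0.0424  0.623   1.1172]
0.000  99  89  92  88  82 138 137 140 142 141  66  91  89  59 113 150 147 149 144 139 141 142 148 151 150 147 152
-0.015  91  88  91  86  75  93 138 141 140 143 114  88  91  64  99 143 140 140 143 146 149 148 150 150 150 150 153
-0.030  91  90  89  85  80  78  84 131 145 149 142  64  90  83  69 137 138 149 151 151 152 151 151 151 156 155 153
-0.045  81  86  84  83  81  81  84  83 119 144  39  39  78  85  55 132  33 148 152 153 153 156 154 156 153 150 151
-0.060 143  86  83  82  87  82  81  81  81 111  34  72  70  91  48 145  31 151 153 153 152 154 152 154 154 151 149
-0.075 143 140  89  84  82  47  80  85  54  62  30  86 142  77  47 149  32  97  96 120 145  58 147 140 136 140 141
-0.090 146 143 145  97  74  34  71  71  35  37  70  62 101  65  62  99  36  36  75  62  51  40 137 131 136  85  83
-0.105 146 145 147 149  68  38  49  85  58  41  55  87  87 135  53 103  53  41  51  77 
[... 592 characters left out ...]
62  55  46
-0.195 144 147 146 144 147 148 154 153 146 142  44  43  56  64  50  50  63 108  83  87  86  84  86  85  74  55  61
-0.210 145 146 150 152 152 149 148 147 145 144  66  73  76  70  57  92  55  46  91  87  85  85  84 128 116  58  64
-0.225 148 151 151 154 148 149 145 142 148 148  70  73  62  57  68  93  53  50  50  89 129 136 138 138  83  61  62
-0.240 147 149 147 144 144 149 147 146 152 151  63  61  65  72  88  96  60  63  60  57  95 121 139  57  60  59  64
-0.255 143 143 146 147 150 152 150 103  61  60  64  75  85  92  97 105  69  71  59  56  94  97  95  76  70  58  63
-0.270 151 152 152 155 155 152 144  73  67  81  87  96 102 107 112 115 117  77  75  68  82  96  95  97  68  66  64
```

```bash
cat >> h.py <<'E'
def Rp(yaw=np.radians(8),tilt=0): # jaw along bin x, tool x=+by; tilt leans body toward bin -x
    return R.from_euler('z',yaw)*R.from_rotvec(by*(-tilt))*R.from_matrix(np.c_[by,bx,-ez])
E
python3 - <<'E'
from h import *
s=ctrl.read_state();P=pose('wrist',s)
print('rim',[wb(x) for x in ray(P,[(u/2.2+200,192/2.2+60) for u in(100,240,400)],.13)])
t5=np.radians(5);print(rb.T@Rp(tilt=t5).as_matrix())
p1=bw(-.15,-.055,.28);R1=Rp(tilt=t5)
go(p1,R.from_rotvec(s['eef_rot']));go(p1,R1)
E
```

```text
rim [array([-0.103 , -0.1108,  0.13  ]), array([-0.103 , -0.0583,  0.13  ]), array([-0.103 ,  0.0018,  0.13  ])]
[[-0.1392  0.9865  0.0863]
 [ 0.9903  0.1386  0.0121]
 [ 0.      0.0872 -0.9962]]
t [ 0.179  -0.005  -0.1312] r [0. 0. 0.] rows>= 2.1
t [ 0.179  -0.005  -0.1312] r [0.0108 0.0166 0.4557] rows>= 11.5
```

Request:
drive_tool:
  steps:
    - {"tx": 0.09,"ty": -0.0025,"tz": -0.065,"rx": 0,"ry": 0,"rz": 0,"jaw": 116}
    - {"tx": 0.179,"ty": -0.005,"tz": -0.131,"rx": 0,"ry": 0,"rz": 0,"jaw": 116}
    - {"tx": 0.179,"ty": -0.005,"tz": -0.131,"rx": 0.011,"ry": 0.0166,"rz": 0.456,"jaw": 116}
    - {"tx": 0.179,"ty": -0.005,"tz": -0.131,"rx": 0.011,"ry": 0.0166,"rz": 0.456,"jaw": 116}
    - {"tx": 0.179,"ty": -0.005,"tz": -0.131,"rx": 0.011,"ry": 0.0166,"rz": 0.456,"jaw": 116}
    - {"tx": 0.179,"ty": -0.005,"tz": -0.131,"rx": 0.011,"ry": 0.0166,"rz": 0.456,"jaw": 116}
    - {"tx": 0.179,"ty": -0.005,"tz": -0.131,"rx": 0.011,"ry": 0.0166,"rz": 0.456,"jaw": 116}
    - {"tx": 0.179,"ty": -0.005,"tz": -0.131,"rx": 0.011,"ry": 0.0166,"rz": 0.456,"jaw": 116}
    - {"tx": 0.179,"ty": -0.005,"tz": -0.131,"rx": 0.011,"ry": 0.0166,"rz": 0.456,"jaw": 116}
    - {"tx": 0.179,"ty": -0.005,"tz": -0.131,"rx": 0.011,"ry": 0.0166,"rz": 0.456,"jaw": 116}
    - {"tx": 0.179,"ty": -0.005,"tz": -0.131,"rx": 0.011,"ry": 0.0166,"rz": 0.456,"jaw": 116}
    - {"tx": 0.179,"ty": -0.005,"tz": -0.131,"rx": 0.011,"ry": 0.0166,"rz": 0.456,"jaw": 116}
    - {"tx": 0.179,"ty": -0.005,"tz": -0.131,"rx": 0.011,"ry": 0.0166,"rz": 0.456,"jaw": 116}
    - {"tx": 0.179,"ty": -0.005,"tz": -0.131,"rx": 0.011,"ry": 0.0166,"rz": 0.456,"jaw": 116}
    - {"tx": 0.179,"ty": -0.005,"tz": -0.131,"rx": 0.011,"ry": 0.0166,"rz": 0.456,"jaw": 116}
    - {"tx": 0.179,"ty": -0.005,"tz": -0.131,"rx": 0.011,"ry": 0.0166,"rz": 0.456,"jaw": 116}
    - {"tx": 0.179,"ty": -0.005,"tz": -0.131,"rx": 0.011,"ry": 0.0166,"rz": 0.456,"jaw": 116}

```text
t: 12.63
eef_pos: [0.425, 0.1527, 0.2784]
eef_rot: [2.933, 0.87, 0.033]
wrist_force: [-0.2, -0.1, -0.2]
opening: 0.0482
```

Run:
```python
from h import *
s=ctrl.read_state();print(s['joint_positions'],wb(s['eef_pos']),s['wrist_force'],s['opening'])
t5=np.radians(5)
print(rb.T@R.from_rotvec(s['eef_rot']).as_matrix())
for x,z,t in((-.12,.2,t5),(-.08,.155,t5),(-.053,.143,t5),(-.048,.085,t5),(-.048,.082,0),(-.048,.0745,0)): go(bw(x,-.055,z),Rp(tilt=t))
```

```text
[ 0.1282  0.1123  1.6452 -0.0797  1.3503  1.1382] [-0.1503 -0.0557  0.2784] [-0.1778 -0.141  -0.2004] 0.048165646246396354
[[-0.1401  0.9865  0.0844]
 [ 0.9901  0.1398  0.0093]
 [-0.0026  0.0849 -0.9964]]
t [-0.0085  0.0584  0.2017] r [-0.0007  0.0008  0.0004] rows>= 2.0
t [-0.0222  0.1475  0.3222] r [-0.0007  0.0008  0.0004] rows>= 3.4
t [-0.0316  0.2116  0.3578] r [-0.0007  0.0008  0.0004] rows>= 4.0
t [-0.033   0.2116  0.5033] r [-0.0007  0.0008  0.0004] rows>= 5.2
t [-0.0329  0.211   0.5108] r [0.0271 0.0008 0.0003] rows>= 5.3
t [-0.0329  0.2094  0.5295] r [0.0271 0.0008 0.0003] rows>= 5.5
```

Request:
drive_tool:
  steps:
    - {"tx": -0.0085,"ty": 0.058,"tz": 0.1,"rx": 0,"ry": 0,"rz": 0,"jaw": 116}
    - {"tx": -0.0085,"ty": 0.058,"tz": 0.2,"rx": 0,"ry": 0,"rz": 0,"jaw": 116}
    - {"tx": -0.015,"ty": 0.1,"tz": 0.26,"rx": 0,"ry": 0,"rz": 0,"jaw": 116}
    - {"tx": -0.022,"ty": 0.1475,"tz": 0.322,"rx": 0,"ry": 0,"rz": 0,"jaw": 116}
    - {"tx": -0.027,"ty": 0.18,"tz": 0.34,"rx": 0,"ry": 0,"rz": 0,"jaw": 116}
    - {"tx": -0.0316,"ty": 0.2116,"tz": 0.357,"rx": 0,"ry": 0,"rz": 0,"jaw": 116}
    - {"tx": -0.032,"ty": 0.2116,"tz": 0.357,"rx": 0,"ry": 0,"rz": 0,"jaw": 116}
    - {"tx": -0.032,"ty": 0.2116,"tz": 0.357,"rx": 0,"ry": 0,"rz": 0,"jaw": 116}
    - {"tx": -0.032,"ty": 0.2116,"tz": 0.39,"rx": 0,"ry": 0,"rz": 0,"jaw": 116}
    - {"tx": -0.032,"ty": 0.2116,"tz": 0.42,"rx": 0,"ry": 0,"rz": 0,"jaw": 116}
    - {"tx": -0.033,"ty": 0.2116,"tz": 0.45,"rx": 0,"ry": 0,"rz": 0,"jaw": 116}
    - {"tx": -0.033,"ty": 0.2116,"tz": 0.48,"rx": 0,"ry": 0,"rz": 0,"jaw": 116}
    - {"tx": -0.033,"ty": 0.2116,"tz": 0.503,"rx": 0,"ry": 0,"rz": 0,"jaw": 116}
    - {"tx": -0.033,"ty": 0.2116,"tz": 0.503,"rx": 0,"ry": 0,"rz": 0,"jaw": 116}
    - {"tx": -0.033,"ty": 0.2116,"tz": 0.503,"rx": 0,"ry": 0,"rz": 0,"jaw": 116}

```text
t: 13.88
eef_pos: [0.468, 0.0604, 0.0844]
eef_rot: [2.934, 0.868, 0.031]
wrist_force: [-0.0, -0.8, 0.6]
opening: 0.0481
```

Run:
```python
from h import *
s=ctrl.read_state();print(wb(s['eef_pos']),s['wrist_force'],s['opening'])
P=pose('wrist',s);w=ctrl.capture('wrist');cv2.imwrite('pics/w6.png',w[:,:,::-1])
print('proj model base/ridge',proj(P,[bw(*x) for x in ((-.0622,-.0799,.07),(-.0688,-.0346,.07),(-.0332,-.0302,.07),(-.0267,-.0735,.07),(-.067,-.0576,.11),(-.0309,-.0534,.11))]).round())
h=cv2.cvtColor(w,cv2.COLOR_RGB2HSV);m=((h[...,0]<19)&(h[...,1]>130)&(h[...,2]>60)).astype(np.uint8)
n,l,st,ce=cv2.connectedComponentsWithStats(m);print(st[1:][st[1:,4]>300])
im=ctrl.capture('scene')
cv2.imwrite('pics/v6.png',np.vstack([w[:,:],cv2.resize(im[90:290,230:430],(640,640))[:400]])[:,:,::-1][::1])
for z,t in((.082,0),(.0745,0)): go(bw(-.048,-.055,z),Rp(tilt=t))
```

```text
[-0.0485 -0.0557  0.0844] [-0.0077 -0.8148  0.6351] 0.04808967198689867
proj model base/ridge [[287. 276.]
 [284. 202.]
 [348. 202.]
 [346. 271.]
 [281. 277.]
 [361. 275.]]
[[ 302    0  110   87 7905]
 [ 283  202   79   76 5220]]
t [0.001  0.     0.0071] r [ 0.0271  0.001  -0.0002] rows>= 0.7
t [ 0.001  -0.0015  0.0258] r [ 0.0271  0.001  -0.0002] rows>= 0.7
```

Request:
drive_tool:
  force: 15
  steps:
    - {"tx": 0.001,"ty": 0,"tz": 0.007,"rx": 0.014,"ry": 0.001,"rz": 0,"jaw": 116}
    - {"tx": 0.001,"ty": 0,"tz": 0.007,"rx": 0.027,"ry": 0.001,"rz": 0,"jaw": 116}
    - {"tx": 0.001,"ty": -0.001,"tz": 0.018,"rx": 0.027,"ry": 0.001,"rz": 0,"jaw": 116}
    - {"tx": 0.001,"ty": -0.0015,"tz": 0.025,"rx": 0.027,"ry": 0.001,"rz": 0,"jaw": 116}
    - {"tx": 0.001,"ty": -0.0015,"tz": 0.025,"rx": 0.027,"ry": 0.001,"rz": 0,"jaw": 116}
    - {"tx": 0.001,"ty": -0.0015,"tz": 0.025,"rx": 0.027,"ry": 0.001,"rz": 0,"jaw": 116}
    - {"tx": 0.001,"ty": -0.0015,"tz": 0.025,"rx": 0.027,"ry": 0.001,"rz": 0,"jaw": 220}
    - {"tx": 0.001,"ty": -0.0015,"tz": 0.025,"rx": 0.027,"ry": 0.001,"rz": 0,"jaw": 220}
    - {"tx": 0.001,"ty": -0.0015,"tz": 0.025,"rx": 0.027,"ry": 0.001,"rz": 0,"jaw": 220}
    - {"tx": 0.001,"ty": -0.0015,"tz": 0.025,"rx": 0.027,"ry": 0.001,"rz": 0,"jaw": 220}
    - {"tx": 0.001,"ty": -0.0015,"tz": 0.025,"rx": 0.027,"ry": 0.001,"rz": 0,"jaw": 220}
    - {"tx": 0.001,"ty": -0.0015,"tz": 0.025,"rx": 0.027,"ry": 0.001,"rz": 0,"jaw": 220}

```text
t: 14.98
eef_pos: [0.4685, 0.06, 0.0741]
eef_rot: [-3.012, -0.89, 0.002]
wrist_force: [-1.1, 1.2, 3.4]
opening: 0.036
```

Run:
```python
from h import *
s=ctrl.read_state();print(wb(s['eef_pos']),s['wrist_force'],s['opening'])
t=np.radians(5)
for x,z,a in((-.048,.085,0),(-.05,.15,t),(-.12,.20,0),(-.15,.22,0)):go(bw(x,-.055,z),Rp(tilt=a))
```

```text
[-0.0481 -0.0554  0.0741] [-1.0712  1.2329  3.4351] 0.03596941557588701
t [ 0.001   0.0003 -0.0272] r [-0.0002  0.0003 -0.0003] rows>= 0.3
t [ 0.0016 -0.0048 -0.1897] r [-0.028   0.0003 -0.0003] rows>= 1.8
t [ 0.0256 -0.1782 -0.3146] r [-0.0002  0.0003 -0.0003] rows>= 3.5
t [ 0.036  -0.2525 -0.3645] r [-0.0002  0.0003 -0.0003] rows>= 4.3
```

Request:
drive_tool:
  steps:
    - {"tx": 0,"ty": 0,"tz": -0.014,"rx": 0,"ry": 0,"rz": 0,"jaw": 220}
    - {"tx": 0.001,"ty": 0,"tz": -0.03,"rx": 0,"ry": 0,"rz": 0,"jaw": 220}
    - {"tx": 0.001,"ty": -0.001,"tz": -0.07,"rx": -0.01,"ry": 0,"rz": 0,"jaw": 220}
    - {"tx": 0.001,"ty": -0.003,"tz": -0.12,"rx": -0.02,"ry": 0,"rz": 0,"jaw": 220}
    - {"tx": 0.0016,"ty": -0.005,"tz": -0.19,"rx": -0.028,"ry": 0,"rz": 0,"jaw": 220}
    - {"tx": 0.0016,"ty": -0.008,"tz": -0.21,"rx": -0.028,"ry": 0,"rz": 0,"jaw": 220}
    - {"tx": 0.0016,"ty": -0.02,"tz": -0.24,"rx": -0.028,"ry": 0,"rz": 0,"jaw": 220}
    - {"tx": 0.01,"ty": -0.07,"tz": -0.28,"rx": -0.028,"ry": 0,"rz": 0,"jaw": 220}
    - {"tx": 0.018,"ty": -0.12,"tz": -0.3,"rx": -0.015,"ry": 0,"rz": 0,"jaw": 220}
    - {"tx": 0.0256,"ty": -0.178,"tz": -0.33,"rx": 0,"ry": 0,"rz": 0,"jaw": 220}
    - {"tx": 0.036,"ty": -0.25,"tz": -0.365,"rx": 0,"ry": 0,"rz": 0,"jaw": 220}
    - {"tx": 0.036,"ty": -0.25,"tz": -0.365,"rx": 0,"ry": 0,"rz": 0,"jaw": 220}
    - {"tx": 0.036,"ty": -0.25,"tz": -0.365,"rx": 0,"ry": 0,"rz": 0,"jaw": 220}

```text
t: 16.07
eef_pos: [0.4263, 0.1522, 0.2203]
eef_rot: [-3.012, -0.893, 0.0]
wrist_force: [-0.9, 0.1, -0.9]
opening: 0.0358
```

Run:
```python
from h import *
s=ctrl.read_state();print(s['joint_positions'],wb(s['eef_pos']),s['wrist_force'],s['opening'])
Rt=Rp()
for z in(.22,.06,.012,.0085):go([.442,.327,z],Rt)
```

```text
[0.0829 0.1695 1.7313 0.0002 1.2408 1.0769] [-0.1494 -0.0547  0.2203] [-0.8838  0.1065 -0.8889] 0.035819112138177046
t [ 0.2712 -0.345   0.0009] r [-0.0001 -0.      0.0003] rows>= 4.2
t [ 0.2712 -0.3449  0.4009] r [-0.0001 -0.      0.0003] rows>= 5.7
t [ 0.2712 -0.3449  0.5209] r [-0.0001 -0.      0.0003] rows>= 6.5
t [ 0.2712 -0.3449  0.5296] r [-0.0001 -0.      0.0003] rows>= 6.6
```

Request:
drive_tool:
  steps:
    - {"tx": 0.07,"ty": -0.085,"tz": 0,"rx": 0,"ry": 0,"rz": 0,"jaw": 220}
    - {"tx": 0.135,"ty": -0.17,"tz": 0,"rx": 0,"ry": 0,"rz": 0,"jaw": 220}
    - {"tx": 0.2,"ty": -0.26,"tz": 0.05,"rx": 0,"ry": 0,"rz": 0,"jaw": 220}
    - {"tx": 0.271,"ty": -0.345,"tz": 0.12,"rx": 0,"ry": 0,"rz": 0,"jaw": 220}
    - {"tx": 0.271,"ty": -0.345,"tz": 0.2,"rx": 0,"ry": 0,"rz": 0,"jaw": 220}
    - {"tx": 0.271,"ty": -0.345,"tz": 0.28,"rx": 0,"ry": 0,"rz": 0,"jaw": 220}
    - {"tx": 0.271,"ty": -0.345,"tz": 0.36,"rx": 0,"ry": 0,"rz": 0,"jaw": 220}
    - {"tx": 0.271,"ty": -0.345,"tz": 0.42,"rx": 0,"ry": 0,"rz": 0,"jaw": 220}
    - {"tx": 0.271,"ty": -0.345,"tz": 0.46,"rx": 0,"ry": 0,"rz": 0,"jaw": 220}
    - {"tx": 0.271,"ty": -0.345,"tz": 0.49,"rx": 0,"ry": 0,"rz": 0,"jaw": 220}
    - {"tx": 0.271,"ty": -0.345,"tz": 0.51,"rx": 0,"ry": 0,"rz": 0,"jaw": 220}
    - {"tx": 0.271,"ty": -0.345,"tz": 0.52,"rx": 0,"ry": 0,"rz": 0,"jaw": 220}
    - {"tx": 0.271,"ty": -0.345,"tz": 0.52,"rx": 0,"ry": 0,"rz": 0,"jaw": 220}
    - {"tx": 0.271,"ty": -0.345,"tz": 0.52,"rx": 0,"ry": 0,"rz": 0,"jaw": 220}

```text
t: 17.23
eef_pos: [0.4426, 0.3265, 0.0126]
eef_rot: [-3.012, -0.89, 0.0]
wrist_force: [-0.1, -0.1, -0.4]
opening: 0.0358
```

Run:
```python
from h import *
s=ctrl.read_state();print(s['eef_pos'],s['wrist_force'],s['opening']);go([.442,.327,.0075],Rp())
```

```text
[0.4426 0.3265 0.0126] [-0.0843 -0.0845 -0.3893] 0.035830884292831454
t [-0.0005 -0.0019  0.0128] r [-0.0001 -0.     -0.0004] rows>= 0.1
```

Request:
drive_tool:
  steps:
    - {"tx": 0,"ty": 0,"tz": 0.004,"rx": 0,"ry": 0,"rz": 0,"jaw": 220}
    - {"tx": 0,"ty": 0,"tz": 0.007,"rx": 0,"ry": 0,"rz": 0,"jaw": 220}
    - {"tx": 0,"ty": 0,"tz": 0.01,"rx": 0,"ry": 0,"rz": 0,"jaw": 220}
    - {"tx": 0,"ty": 0,"tz": 0.012,"rx": 0,"ry": 0,"rz": 0,"jaw": 220}
    - {"tx": 0,"ty": 0,"tz": 0.013,"rx": 0,"ry": 0,"rz": 0,"jaw": 220}
    - {"tx": 0,"ty": 0,"tz": 0.013,"rx": 0,"ry": 0,"rz": 0,"jaw": 220}
    - {"tx": 0,"ty": 0,"tz": 0.013,"rx": 0,"ry": 0,"rz": 0,"jaw": 220}

```text
t: 17.82
eef_pos: [0.4423, 0.3266, 0.0081]
eef_rot: [-3.012, -0.891, 0.001]
wrist_force: [-3.8, -2.5, 12.3]
opening: 0.036
```

Run:
```python
from h import *
s=ctrl.read_state();print(s['eef_pos'],s['wrist_force'],s['opening'])
```

```text
[0.4423 0.3266 0.0081] [-3.8016 -2.5203 12.2667] 0.03600306075585549
```

Contact made (12 N, at the expected height). Release slowly and retreat.

Request:
drive_tool:
  steps:
    - {"tx": 0,"ty": 0,"tz": -0.001,"rx": 0,"ry": 0,"rz": 0,"jaw": 200}
    - {"tx": 0,"ty": 0,"tz": -0.001,"rx": 0,"ry": 0,"rz": 0,"jaw": 150}
    - {"tx": 0,"ty": 0,"tz": -0.001,"rx": 0,"ry": 0,"rz": 0,"jaw": 130}
    - {"tx": 0,"ty": 0,"tz": -0.001,"rx": 0,"ry": 0,"rz": 0,"jaw": 100}
    - {"tx": 0,"ty": 0,"tz": -0.001,"rx": 0,"ry": 0,"rz": 0,"jaw": 80}
    - {"tx": 0,"ty": 0,"tz": -0.001,"rx": 0,"ry": 0,"rz": 0,"jaw": 80}
    - {"tx": 0,"ty": 0,"tz": -0.05,"rx": 0,"ry": 0,"rz": 0,"jaw": 80}
    - {"tx": 0,"ty": 0,"tz": -0.12,"rx": 0,"ry": 0,"rz": 0,"jaw": 80}
    - {"tx": 0,"ty": 0,"tz": -0.2,"rx": 0,"ry": 0,"rz": 0,"jaw": 80}
    - {"tx": 0,"ty": 0,"tz": -0.3,"rx": 0,"ry": 0,"rz": 0,"jaw": 80}
    - {"tx": 0,"ty": 0,"tz": -0.4,"rx": 0,"ry": 0,"rz": 0,"jaw": 80}
    - {"tx": 0,"ty": 0,"tz": -0.5,"rx": 0,"ry": 0,"rz": 0,"jaw": 80}
    - {"tx": 0,"ty": -0.2,"tz": -0.5,"rx": 0,"ry": 0,"rz": 0,"jaw": 80}
    - {"tx": -0.2,"ty": -0.4,"tz": -0.5,"rx": 0,"ry": 0,"rz": 0,"jaw": 80}
    - {"tx": -0.4,"ty": -0.4,"tz": -0.5,"rx": 0,"ry": 0,"rz": 0,"jaw": 80}
    - {"tx": -0.4,"ty": -0.4,"tz": -0.5,"rx": 0,"ry": 0,"rz": 0,"jaw": 80}
    - {"tx": -0.4,"ty": -0.4,"tz": -0.5,"rx": 0,"ry": 0,"rz": 0,"jaw": 80}
    - {"tx": -0.4,"ty": -0.4,"tz": -0.5,"rx": 0,"ry": 0,"rz": 0,"jaw": 80}

```text
t: 19.32
eef_pos: [0.2185, 0.3732, 0.2069]
eef_rot: [-3.012, -0.891, 0.003]
wrist_force: [-0.0, -0.0, 0.9]
opening: 0.061
```

Run:
```python
from h import *
s=ctrl.read_state();print(s['t'],s['eef_pos'],s['wrist_force'],s['opening'])
im=ctrl.capture('scene');t=ctrl.capture('top')
cv2.imwrite('pics/f.png',np.hstack([cv2.resize(im[80:300,180:500],(400,275)),cv2.resize(t[110:310,170:460],(400,275))])[:,:,::-1])
h=cv2.cvtColor(t,cv2.COLOR_RGB2HSV)[205:295,180:262];m=(h[...,1]>110).astype(np.uint8)
P=pose('top')
n,l,st,ce=cv2.connectedComponentsWithStats(m);
for i in range(1,n):
  if 60<st[i,4]<600: print(st[i],ce[i],ray(P,[ce[i]+[180,205]],.02))
```

```text
19.3167 [0.2185 0.3732 0.2069] [-0.0322 -0.0166  0.8973] 0.060951770592697505
[ 35  38  15  16 142] [41.5141 45.8099] [[0.4433 0.3228 0.02  ]]
```

View pics/f.png

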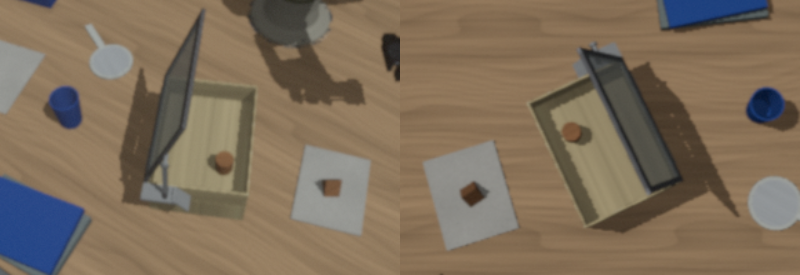

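```bash
python3 -c "
from workcell import ctrl
print(ctrl.job_done())"
```

```text
the job is handed in; nothing more can be done
None
```

I propped the lid on its stay, moved the triangular block to the paper pad, and handed the job in at about 19.4 s. No verdict was reported.

- **Lid:** I lifted it with the half-open fingers straddling the lip, up to about 1.44 rad. The stay swung in over the seat, and I lowered the lid at about 0.25 rad/s. In the pictures it stands at about 1.22 to 1.24 rad with the foot on the seat. It stayed up after the fingers withdrew and was still up in the last pictures.
- **Triangular block:** I gripped it by its ends (opening read 36 mm, matching its length), lifted it clear, and set it down with light contact (12 N) at the expected height. I then opened the jaws and retreated. The top camera puts it about 4 mm from the pad's centre. I judged that it is on its starting face from how it was placed and from a coarse final picture, not from a measured tilt.
- **Everything else:** The final pictures show the round block in the bin and the cup and mirror where they were. I checked these by eye, not by measurement. The wrist force was back to noise level at the end.

**Disagreement:** The triangular block's base lay along the bin's y (turned about 8°), not along its x as the description says. I gripped it the way it was measured.

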